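# Set up the tilted paper-roll stand on the packing table

### The job

Get the tilted roll stand ready for packing: put the slim spindle into the stand's socket, tapered end first, and tap or press it fully home, so that its flange sits flush on the socket's face and friction alone holds it. Then slide the small-core paper roll over the spindle's post, right down onto the flange, and let go. Leave the other spindle, the other roll and everything else where they are.

Things in the scene. Friction and masses are not known exactly. Their poses are not given: they have to be found in the camera images.
- stand: fixed grey stand: base 130 (x) x 100 (y) x 12, web 75 x 44 up to z 72, socket head on top leaning 35 deg to the stand's -x side. Origin: centre of the base's underside, z up. In the socket a sprung taper sleeve lets the slim spindle's shank drop in until its flange is about 7 proud; then it must be driven, resistance growing to 10 to 20 N, until flange meets face; friction then holds it (mm)
- socket: the stand's socket head: square 56 x 56 block, 55 long, with a flat steel face and in it a round mouth 25 across, four tapered brass jaws inside. Origin: centre of the mouth, in the plane of the face, 115 above the table and 20 to -x of the stand's origin; z along the bore, out of the mouth, up and leaning 35 deg from vertical, roughly towards the robot (mm)
- slim_spindle: the spindle to fit, steel and aluminium, 0.2 kg: tapered round shank 36 long (22 across at the flange, 14 at the tip), flange 46 across, 6 thick, round post 18 across, 60 tall, chamfered top. Starts upright in a rack hole, shank down, flange on the rack. Origin: centre of the flange's underside; z up the post; shank at z 0 to -36, post at z 6 to 66 (mm)
- slim_spindle_top (a point): centre of the top end of the slim spindle's post, 66 above its origin (mm)
- small_core_roll: the roll to fit, white paper, about 0.09 kg: 58 outside, 40 wide, round hole 27 through it (wall 15.5 thick). Starts flat on the mat, hole upright. Origin: centre of its underside, z along the hole, 40 up to the other side (mm)
- small_core_roll_mid (a point): middle of the small-core roll, on its axis, 20 from each side (mm)
- rack: fixed plywood block, 64 (x) x 154 (y) x 45 tall, with two upright 30 holes on its long middle line, 90 apart, a spindle in each. Origin: centre of its underside (mm)
- mat: fixed cork mat, 90 (x) x 170 (y) x 4 thick, the two rolls lie on it, 90 apart along its y. Origin: centre of its underside (mm)
- fat_spindle: the wrong spindle: steel and aluminium, flange 56 across and 6 thick, thick plain post 38 across and 60 tall; its tapered shank (26 to 18 across, 36 long) is too thick for the socket. Origin: centre of the flange's underside, z up the post. Stands in the rack; leave it (mm)
- big_core_roll: the wrong roll: white paper, same 58 outside and 40 wide as the right one, but a thin wall and a wide 45 hole. Lies flat on the mat; origin: centre of its underside. Leave it (mm)
- cups: stack of nested white paper cups, 74 across at the top, 102 tall; origin: centre of the foot. Bystander (mm)
- tumbler: glass tumbler, 64 across, 85 tall; origin: centre of the foot. Bystander (mm)
- stapler: black and grey stapler, 120 long, 34 wide, 46 tall; origin: centre of the underside, x lengthwise. Bystander (mm)
- pack_a: black block-shaped pack, 50 x 75 x 105 tall; origin: centre of the underside. Bystander (mm)
- pack_b: black block-shaped pack, 50 x 75 x 105 tall; origin: centre of the underside. Bystander (mm)
- tape: brown roll of parcel tape lying flat, 100 across, 48 tall; origin: centre of the underside. Bystander (mm)
- small_carton: small cardboard carton, 100 x 70 x 50 tall; origin: centre of the underside. Bystander (mm)
Mind the look-alikes: they are no part of the job. What is shaped like the slim_spindle but blue is not meant. There is more than one size of the stand; the one meant has the size given above.

How it is judged:
On the way, in this order (a step that is already met when the one before it is completed fails the run):
1. the slim spindle is driven fully home in the socket, before the roll goes on (distance between slim_spindle and socket below 0.0035 m and angle between the z axis of slim_spindle and the z axis of socket, either way round below 0.07 rad and z of slim_spindle in the frame of socket below 0.0025 m and z of slim_spindle_top in the frame of socket above 0.05 m), for 0.2 s.
2. the small-core roll is on the spindle's post, down on its flange (z of small_core_roll_mid in the frame of slim_spindle between 0.022 and 0.031 m and x of small_core_roll_mid in the frame of slim_spindle between -0.008 and 0.008 m and y of small_core_roll_mid in the frame of slim_spindle between -0.008 and 0.008 m and angle between the z axis of small_core_roll and the z axis of slim_spindle, either way round below 0.12 rad), for 0.2 s.
At the end, for the whole second after the job is handed in: Slim spindle in the socket: flange within 2.5 mm of flush, 3.5 mm of centre, 4 deg of the axis. Small-core roll on its post, within 5 mm of the flange, 8 mm of centre, 7 deg of square. Both at rest and released; nothing else moved over 30 mm or tipped over (all of step 1 and all of step 2 and linear speed of each of slim_spindle, small_core_roll below 0.02 m/s); the robot touches nothing.
It fails at once if the fat spindle is shifted by more than 30 mm or tipped over (distance of fat_spindle from where it was at the start of the episode above 0.03 m or angle between fat_spindle's own z axis and vertical above 0.5 rad).
It fails at once if the big-core roll is shifted by more than 30 mm or tipped over (distance of big_core_roll from where it was at the start of the episode above 0.03 m or angle between big_core_roll's own z axis and vertical above 0.5 rad).
It fails at once if any other loose thing on the table is shifted by more than 30 mm or tipped over (distance of any of cups, tumbler, stapler, pack_a, pack_b, tape, small_carton from where it was at the start of the episode above 0.03 m or angle between any of cups, tumbler, stapler, pack_a, pack_b, tape, small_carton's own z axis and vertical above 0.5 rad).
It also fails if it takes over 59 s, if anything falls off the work surface, if the arm or the gripper's body presses on something with over 40 N, if the wrist force passes 120 N, or if a joint passes its speed limit or range.

### The arm

A 6-joint arm with a two-finger parallel gripper is mounted at the origin on the work surface. World frame = base frame: x ahead of the robot, y to its left, z up, the work surface at z = 0. Lengths are in m, angles in rad, forces in N, time in s.
With the tool pointing down it reaches from about 0.325 to 0.775 m from the base axis. Payload 5.5 kg.
Tool frame: the origin (TCP) lies on the centre line of the jaws, within the pads' length; the fingertips stand 17 mm ahead of it and the grasp point (between the pads) lies 2 mm behind it; z points along the fingers, y is the direction in which the jaws open and shut (so a half turn about z gives the same grasp; the last joint's range is limited). The gripper opens to 85 mm and grips with 20 to 120 N. Pads are 22 mm wide; open, the fingers measure 114 mm over their backs; the gripper's body (76 mm by 85 mm) begins 54 mm behind the grasp point. The pads swing forward as they close: fully open they stand 13 mm farther back than shut.
Start: joints at [1.264, 0.091, 1.231, -0, 1.82, -0.057], TCP at [0.148, 0.581, 0.248] pointing down, gripper open.
Joint ranges: [-2.87, 2.87], [-0.86, 2.18], [0.17, 2.46], [-1.51, 4.65], [0.06, 2.69], [-2.65, 2.65]. Speed limits (rad/s): [2.57, 2.57, 3.01, 3.14, 3.14, 3.14].

### API

Orientations are given as a unit quaternion [x, y, z, w].
In Python, from bench import sense, read_camera, hand_in gives the robot as it stands.
- The arm moves only by the tool play_rows, never from a script. Its argument "deltas" is a list of rows, each an object of numbers: "fingers": the opening, from -1 (shut) to 1 (fully open); "tx", "ty", "tz": the shift along the tool's x, y, z in mm; "wx", "wy", "wz": the turn, a rotation vector about the tool's x, y, z in degrees. A call has 1 to 20 rows; each row is the pose to reach, as a shift and turn from the pose commanded when the call began, along the tool's axes at that moment; what a row does not reach only later rows make up. A row lasts 1/12 s, in which the tool goes at most 41.7 mm and 7.16 degrees, less where a joint would pass 70% of its speed; a pose out of reach is approached as far as the arm can. A call with a gripper value outside its range is refused whole. The fingers move at their own pace and stop on an object; "grip_force" is the grip in N (left out, the last holds). Time passes only in rows, so rows that repeat a pose let the fingers close. It gives the time, the measured TCP pose, the force and the opening at its end, in the units of the state.
- sense(): the state, without advancing time (a new reading comes with each control period).
- read_camera(name): name is "side" or "top"; returns a dict with "color" (384x512x3 uint8, blue, green, red), "mtx" (3x3 intrinsics, pixels), "origin" and "attitude" of the camera in the world. Camera axes: x right, y up, looking along -z (the intrinsics and any distortion apply to the point x, -y, -z); pixel columns grow to the right and rows downward; lengths in m; the calibration is good to about 2 mm. A picture is of the moment at which its call begins. There is no depth.
- hand_in(): hands the job in, once; it reports no verdict.
The state is a dict: "t": time; "joints": joint angles; "qd": joint speeds; "effort": joint torques, N m; "tcp_pos": TCP position; "tool_rot": TCP orientation; "ft_force": force on the tool from outside, world axes, zero at the start; "wrist_torque": the same for the moment, N m; "opening": finger opening in m.
Only numpy, scipy, OpenCV 4.12 (cv2) and the standard library are available. Lean on these libraries where they do the work, as an engineer would, in place of code of your own. Each camera call takes 0.05 s, during which the arm holds its last target.

## Working session

There is one attempt and no reset: what is moved stays moved. The work goes in short steps, Python scripts to look and compute and a tool call to move; the robot and the scene stay as the last step left them, time stands still between calls to the robot, and variables do not carry over. Pictures are saved under pics/ and viewed, and the job is handed in when it is done.

Besides the shell and the picture viewer there is one more tool, called as name(argument=value, ...), one argument or row to a line, values as JSON. play_rows: Moves the arm, as the interface text tells. Its arguments: {"type":"object","properties":{"deltas":{"type":"array","items":{"type":"object","properties":{"fingers":{"type":"number"},"tx":{"type":"number"},"ty":{"type":"number"},"tz":{"type":"number"},"wx":{"type":"number"},"wy":{"type":"number"},"wz":{"type":"number"}}}},"grip_force":{"type":"number"}},"required":["deltas"]}

```bash
ls; mkdir -p pics; python3 - <<'E'
from bench import sense, read_camera
import cv2
for n in("side","top"):
    r=read_camera(n); cv2.imwrite(f"pics/{n}0.png",r["color"]); print(n,r["mtx"],r["origin"],r["attitude"],[k for k in r])
print(sense())
E
```

```text
pics
side [[358.39379123   0.         256.30777756]
 [  0.         358.39379123 198.12003078]
 [  0.           0.           1.        ]] [ 0.06607826 -0.57866294  0.87492091] [ 0.34588855 -0.11007687 -0.30855839  0.87922461] ['color', 'mtx', 'origin', 'attitude']
top [[487.19311666   0.         262.70023273]
 [  0.         487.19311666 200.65529997]
 [  0.           0.           1.        ]] [ 0.36021524 -0.01392513  1.89923234] [-0.03201962  0.02586332  0.70672482 -0.70629021] ['color', 'mtx', 'origin', 'attitude']
{'t': 0.1, 'joints': array([ 1.26431214e+00,  9.18088042e-02,  1.23177332e+00, -1.89434898e-05,
        1.81980167e+00, -5.67193953e-02]), 'qd': array([ 0.00139551,  0.00016605, -0.00302666,  0.00150618,  0.00086755,
        0.00029363]), 'effort': array([ 1.33044290e-03, -4.60217106e+01, -4.19220507e+01, -1.28869974e-04,
        1.06169237e-02,  3.95583299e-06]), 'tcp_pos': array([0.14825685, 0.58116411, 0.24724437]), 'tool_rot': array([ 1.24560305e-01,  9.92211635e-01, -8.82504462e-04, -1.52714529e-04]), 'ft_force': array([-0.84815265,  0.16020009,  0.5987216 ]), 'wrist_torque': array([0.04346907, 0.04825322, 0.00888786]), 'opening': 0.08519470835828656}
```

View pics/side0.png

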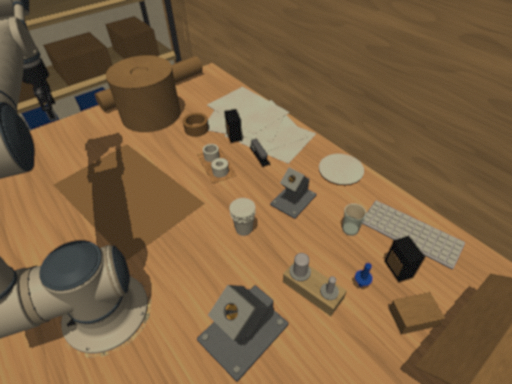

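View pics/top0.png

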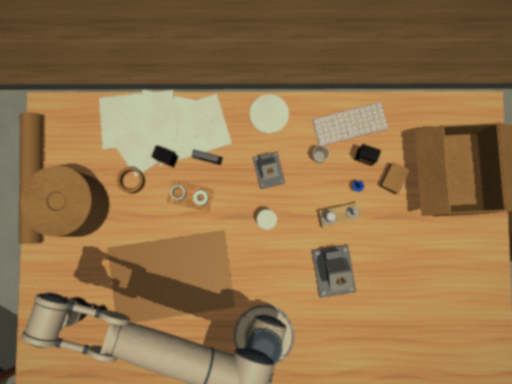

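```bash
cat > h.py <<'E'
import numpy as np, cv2
from scipy.spatial.transform import Rotation as R
from bench import sense, read_camera
class Cam:
    def __init__(s,n):
        r=read_camera(n); s.im=r["color"]; s.K=np.array(r["mtx"]); s.o=np.array(r["origin"]); s.A=R.from_quat(r["attitude"]).as_matrix()
    def proj(s,p):
        q=(np.atleast_2d(p)-s.o)@s.A; q=q*[1,-1,-1]; u=q@s.K.T; return u[:,:2]/u[:,2:]
    def ray(s,uv):
        d=np.linalg.inv(s.K)@[uv[0],uv[1],1]; d=s.A@(d*[1,-1,-1]); return d/np.linalg.norm(d)
    def plane(s,uv,z):
        d=s.ray(uv); return s.o+d*(z-s.o[2])/d[2]
def tri(c1,u1,c2,u2):
    d1,d2=c1.ray(u1),c2.ray(u2)
    M=np.stack([d1,-d2],1); t=np.linalg.lstsq(M,c2.o-c1.o,rcond=None)[0]
    a=c1.o+d1*t[0]; b=c2.o+d2*t[1]; return (a+b)/2,np.linalg.norm(a-b)
def crop(c,x0,y0,x1,y1,f,name):
    cv2.imwrite(name,cv2.resize(c.im[y0:y1,x0:x1],None,fx=f,fy=f,interpolation=cv2.INTER_CUBIC))
E
python3 - <<'E'
from h import *
s=Cam("side");t=Cam("top")
A=lambda c,b,f:cv2.resize(c.im[b[1]:b[3],b[0]:b[2]],None,fx=f,fy=f,interpolation=cv2.INTER_CUBIC)
a=[A(s,(265,160,325,220),6),A(s,(275,245,375,305),6)]
cv2.imwrite("pics/s1.png",a[0]);cv2.imwrite("pics/s2.png",a[1])
crop(s,190,135,250,185,8,"pics/s3.png")
crop(t,245,145,295,195,8,"pics/t1.png")
crop(t,310,195,370,235,8,"pics/t2.png")
crop(t,160,175,220,215,8,"pics/t3.png")
for uv in [(268,170),(333,270),(352,212),(330,216),(178,192),(201,198)]: print(uv,t.plane(uv,0))
E
```

```text
(268, 170) [ 0.6369917  -0.01826356  0.        ]
(333, 270) [ 0.24714067 -0.26880514  0.        ]
(352, 212) [ 0.47137794 -0.34547586  0.        ]
(330, 216) [ 0.45583429 -0.25964275  0.        ]
(178, 192) [0.55048038 0.33490919 0.        ]
(201, 198) [0.52675858 0.24433167 0.        ]
```

```bash
cd pics; python3 - <<'E'
import cv2,numpy as np
def pad(i,h,w):
    o=np.zeros((h,w,3),np.uint8); i=i[:h,:w]; o[:i.shape[0],:i.shape[1]]=i; return o
a=[cv2.imread(n) for n in("s1.png","t1.png")]
cv2.imwrite("m1.png",np.hstack([pad(x,400,400) for x in a]))
a=[cv2.imread(n) for n in("s2.png","t2.png")]
cv2.imwrite("m2.png",np.vstack([pad(a[0],280,600),pad(a[1],320,600)]))
a=[cv2.imread(n) for n in("s3.png","t3.png")]
cv2.imwrite("m3.png",np.vstack([pad(a[0],280,600),pad(a[1],320,600)]))
E
```

```text
(no output)
```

View pics/m1.png

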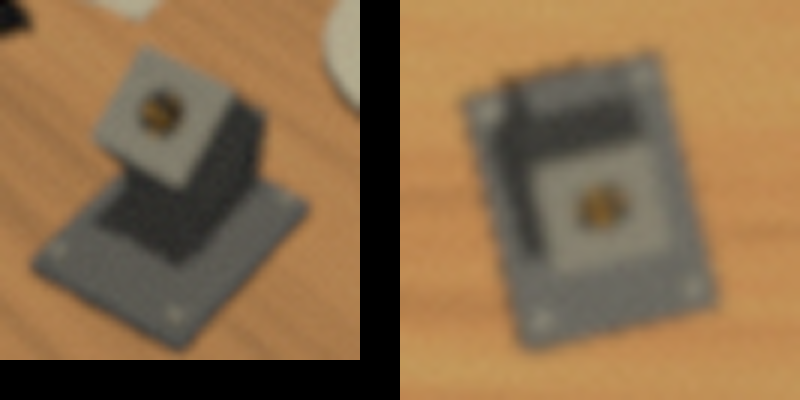

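View pics/m2.png

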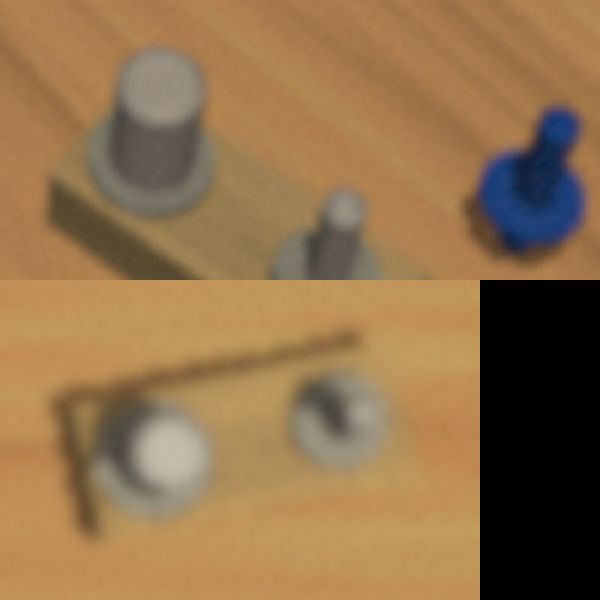

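View pics/m3.png

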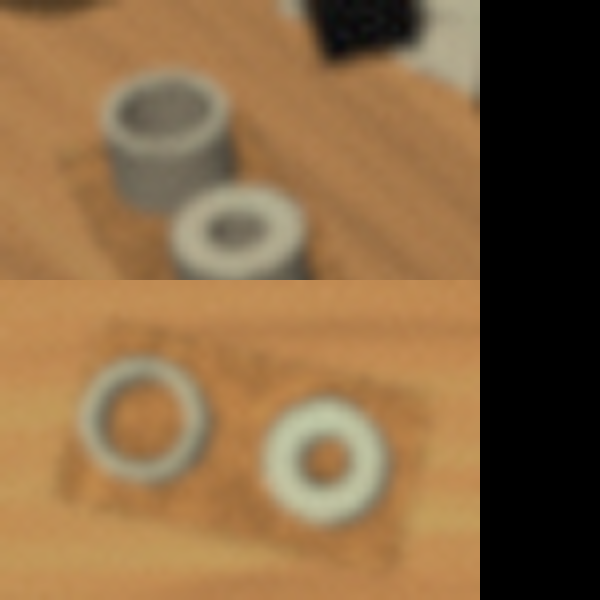

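```bash
python3 - <<'E'
from h import *
s=Cam("side");t=Cam("top")
def cen(c,box,f):
    x0,y0,x1,y1=box; p=c.im[y0:y1,x0:x1].astype(float); m=f(p).astype(np.uint8)
    n,l,st,ce=cv2.connectedComponentsWithStats(m)
    return [(ce[i]+[x0,y0],st[i,4],st[i,2:4]) for i in range(1,n) if st[i,4]>3]
# stand base corners in top (z=.012)
C=np.array([(65,98),(258,55),(318,305),(125,350)])/8-0.44+[245,145]
P=np.array([t.plane(u,.012) for u in C])[:,:2];print("corners",P.round(4),P.mean(0))
print("sides",np.linalg.norm(np.roll(P,-1,0)-P,axis=1))
d=(P[0]-P[3])+(P[1]-P[2]);print("psi(long dir +x)",np.degrees(np.arctan2(d[1],d[0])))
d=(P[0]-P[1])+(P[3]-P[2]);print("psi from short",np.degrees(np.arctan2(d[1],d[0]))-90)
# mouth: brown in head
hsv=lambda p:cv2.cvtColor(p.astype(np.uint8),cv2.COLOR_BGR2HSV)
def dark(p): return (hsv(p)[...,2]<110)|(hsv(p)[...,1]>70)
for c,b in((t,(314-50-0,164,276-0,177)),(s,(284,170,300,190))):
    for r in cen(c,(b if c is s else (264,165,276,178)),dark): print("mouth",r)
for c,b in((t,(185,182,220,215)),(s,(205,152,235,185))):
    p=c.im[b[1]:b[3],b[0]:b[2]]
    print("S",hsv(p)[::4,::4,1].tolist())
E
```

```text
corners [[ 0.6874  0.0417]
 [ 0.7086 -0.0528]
 [ 0.5853 -0.0817]
 [ 0.5634  0.0123]] [ 0.63615969 -0.02015248]
sides [0.09685175 0.12661266 0.0965459  0.12751192]
psi(long dir +x) 13.261503600226531
psi from short 12.861915498866637
mouth (array([269.6875 , 170.53125]), np.int32(32), array([7, 6], dtype=int32))
mouth (array([284.92857143, 171.71428571]), np.int32(14), array([4, 6], dtype=int32))
mouth (array([297.16666667, 170.66666667]), np.int32(12), array([6, 3], dtype=int32))
mouth (array([291.50909091, 178.41818182]), np.int32(55), array([8, 9], dtype=int32))
mouth (array([297.94736842, 186.73684211]), np.int32(19), array([4, 7], dtype=int32))
mouth (array([286.8, 187.8]), np.int32(25), array([9, 5], dtype=int32))
S [[150, 145, 147, 148, 146, 147, 145, 150, 147], [154, 154, 154, 151, 147, 145, 141, 139, 141], [85, 155, 153, 92, 53, 136, 158, 147, 143], [76, 156, 87, 43, 67, 45, 150, 144, 141], [145, 157, 66, 61, 153, 44, 133, 141, 141], [155, 157, 130, 45, 43, 45, 149, 135, 136], [144, 151, 155, 152, 132, 156, 154, 136, 139], [136, 137, 140, 145, 150, 149, 147, 143, 145], [146, 149, 146, 144, 145, 148, 144, 149, 145]]
S [[52, 53, 50, 56, 147, 143, 143, 139], [49, 53, 55, 57, 148, 141, 139, 141], [119, 65, 56, 49, 45, 56, 139, 141], [147, 147, 51, 54, 54, 49, 143, 140], [146, 148, 50, 50, 52, 53, 144, 144], [134, 148, 73, 57, 55, 53, 148, 148], [141, 146, 138, 76, 81, 129, 148, 144], [141, 143, 149, 146, 144, 141, 141, 141], [140, 143, 140, 145, 136, 138, 141, 138]]
```

```bash
python3 - <<'E'
from h import *
s=Cam("side");t=Cam("top")
def both(n,ut,us,z):
    ut,us=np.array(ut,float),np.array(us,float)
    print(n,"top",t.plane(ut,z).round(4),"side",s.plane(us,z).round(4),"tri",[np.round(q,4) for q in tri(t,ut,s,us)])
both("mouth",(269.69,170.53),(291.5,178.42),.115)
# grown crop centroid: sat masks at subpixel by upsampling
def blobs(c,b,f,k=8):
    x0,y0,x1,y1=b
    p=cv2.resize(c.im[y0:y1,x0:x1],None,fx=k,fy=k,interpolation=cv2.INTER_CUBIC)
    h=cv2.cvtColor(p,cv2.COLOR_BGR2HSV); m=f(h).astype(np.uint8)*255
    cs,_=cv2.findContours(m,cv2.RETR_CCOMP,cv2.CHAIN_APPROX_NONE)
    for q in cs:
        if len(q)>60:
            e=cv2.fitEllipse(q); print("  ell",((np.array(e[0])+.5)/k-.5+[x0,y0]).round(2),(np.array(e[1])/k).round(2),round(e[2],1))
    return m
print("roll top");blobs(t,(188,184,214,212),lambda h:h[...,1]<95)
print("roll side top face");m=blobs(s,(205,152,235,180),lambda h:(h[...,1]<100)&(h[...,2]>150));cv2.imwrite("pics/mask_roll_side.png",m)
print("sp top cap");m1=blobs(t,(348,204,360,218),lambda h:(h[...,2]>165)&(h[...,1]<60))
print("sp flange");blobs(t,(340,200,365,222),lambda h:(h[...,1]<75))
print("sp side cap");m2=blobs(s,(326,272,340,288),lambda h:(h[...,2]>135)&(h[...,1]<75))
cv2.imwrite("pics/m4.png",np.hstack([cv2.resize(x,(200,200)) for x in (m,m1,m2)]))
crop(s,315,265,350,305,12,"pics/s4.png");crop(t,340,198,368,224,14,"pics/t4.png")
E
```

```text
mouth top [ 0.6182 -0.0242  0.115 ] side [ 0.6185 -0.025   0.115 ] tri [array([ 0.6186, -0.0245,  0.1144]), np.float64(0.0007)]
roll top
  ell [200.25 197.19] [15.46 16.14] 136.9
  ell [200.38 197.18] [5.13 5.58] 37.2
roll side top face
  ell [219.32 163.2 ] [10.83 16.78] 78.5
  ell [218.93 163.35] [5.31 8.13] 84.5
sp top cap
sp flange
  ell [352.04 212.18] [10.93 11.39] 57.2
sp side cap
  ell [332.38 279.17] [5.02 6.34] 132.1
```

View pics/s4.png

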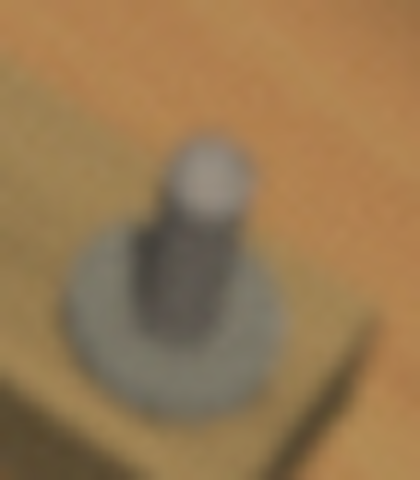

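View pics/t4.png

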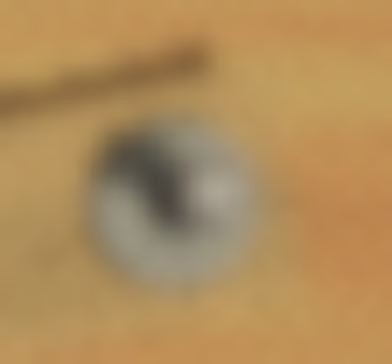

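View pics/m4.png

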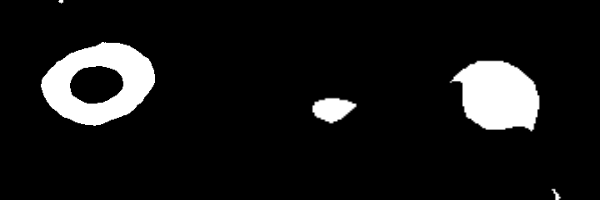

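```bash
python3 - <<'E'
from h import *
s=Cam("side");t=Cam("top")
def both(n,ut,us,z):
    ut,us=np.array(ut,float),np.array(us,float)
    print(n,"top",t.plane(ut,z).round(4),"side",s.plane(us,z).round(4),"tri",[np.round(q,4) for q in tri(t,ut,s,us)])
both("cap",(354.8,211.3),(332.4,279.2),.111)
both("flange",(352.04,212.18),(329.1,291.0),.051)
both("roll",(200.35,197.18),(219.1,163.28),.044)
for n,u,z in(("fat",(331,215.5),.111),("big",(178,191.5),.044)): print(n,t.plane(u,z))
x=sense();print(R.from_quat(x["tool_rot"]).as_matrix().round(3),s.proj(x["tcp_pos"]),t.proj(x["tcp_pos"]))
E
```

```text
cap top [ 0.4674 -0.3364  0.111 ] side [ 0.4663 -0.3394  0.111 ] tri [array([ 0.4682, -0.3376,  0.1066]), np.float64(0.0012)]
flange top [ 0.4677 -0.3367  0.051 ] side [ 0.467  -0.3386  0.051 ] tri [array([ 0.4682, -0.3375,  0.0481]), np.float64(0.0008)]
roll top [0.5261 0.2409 0.044 ] side [0.5269 0.2414 0.044 ] tri [array([0.5262, 0.2406, 0.0449]), np.float64(0.0005)]
fat [ 0.45207935 -0.24896806  0.111     ]
big [0.54799808 0.32685459 0.044     ]
[[-0.969  0.247 -0.   ]
 [ 0.247  0.969 -0.   ]
 [ 0.    -0.    -1.   ]] [[ 51.61434391 109.88557727]] [[ 89.44343831 304.10433409]]
```

```bash
cat >> h.py <<'E'
def Rz(a): return R.from_euler('z',a,degrees=True)
def down(theta): # tool y at world angle theta, z down
    th=np.radians(theta); y=np.array([np.cos(th),np.sin(th),0]); z=np.array([0,0,-1.]); return R.from_matrix(np.stack([np.cross(y,z),y,z],1))
PSI=13.1
S=np.array([.6183,-.0246,.115])
A=np.array([-np.sin(np.radians(35))*np.cos(np.radians(PSI)),-np.sin(np.radians(35))*np.sin(np.radians(PSI)),np.cos(np.radians(35))])
def sock(theta=0): # tool z into the bore; y horizontal (side PSI+90), turned by theta about z
    y=np.array([-np.sin(np.radians(PSI)),np.cos(np.radians(PSI)),0]); z=-A
    return R.from_matrix(np.stack([np.cross(y,z),y,z],1))*Rz(theta)
def delta(p,rot,p0=None,r0=None):
    if p0 is None: x=sense();p0,r0=x["tcp_pos"],R.from_quat(x["tool_rot"])
    d=r0.inv().apply(np.array(p)-p0)*1000; w=np.degrees((r0.inv()*rot).as_rotvec())
    print("t",d.round(1),"w",w.round(2),"rows",max(np.linalg.norm(d)/41.7,np.linalg.norm(w)/7.16).round(1))
E
python3 - <<'E'
from h import *
delta([.45,.1,.28],down(60))
delta([.4672,-.3373,.18],down(60))
E
```

```text
t [-411.3 -391.9  -31.8] w [-1.000e-02 -0.000e+00  1.569e+01] rows 13.6
t [-536.1 -811.3   68.3] w [-1.000e-02 -0.000e+00  1.569e+01] rows 23.4
```

play_rows(
  deltas=[
    {"tx":-411,"ty":-392,"tz":-32,"wz":15.7,"fingers":0.2},
    {"tx":-411,"ty":-392,"tz":-32,"wz":15.7,"fingers":0.2},
    {"tx":-411,"ty":-392,"tz":-32,"wz":15.7,"fingers":0.2},
    {"tx":-411,"ty":-392,"tz":-32,"wz":15.7,"fingers":0.2},
    {"tx":-411,"ty":-392,"tz":-32,"wz":15.7,"fingers":0.2},
    {"tx":-411,"ty":-392,"tz":-32,"wz":15.7,"fingers":0.2},
    {"tx":-411,"ty":-392,"tz":-32,"wz":15.7,"fingers":0.2},
    {"tx":-411,"ty":-392,"tz":-32,"wz":15.7,"fingers":0.2},
    {"tx":-411,"ty":-392,"tz":-32,"wz":15.7,"fingers":0.2},
    {"tx":-411,"ty":-392,"tz":-32,"wz":15.7,"fingers":0.2},
    {"tx":-411,"ty":-392,"tz":-32,"wz":15.7,"fingers":0.2},
    {"tx":-411,"ty":-392,"tz":-32,"wz":15.7,"fingers":0.2},
    {"tx":-411,"ty":-392,"tz":-32,"wz":15.7,"fingers":0.2},
    {"tx":-411,"ty":-392,"tz":-32,"wz":15.7,"fingers":0.2},
  ],
)

```text
invalid input at $.deltas[0]: expected keys fingers, tx, ty, tz, wx, wy, wz
```

```bash
python3 - <<'E'
from h import *
delta([.4672,-.3373,.18],down(60)); x=sense();print(x['opening'],x['joints'])
E
```

```text
t [-536.1 -811.3   68.3] w [-1.000e-02 -0.000e+00  1.569e+01] rows 23.4
0.08546797200009765 [ 1.26430791e+00  9.11436818e-02  1.23076735e+00  2.32616054e-05
  1.81980112e+00 -5.66929614e-02]
```

All keys are required in every row.

play_rows(
  deltas=[
    {"tx":-411,"ty":-392,"tz":-32,"wx":0,"wy":0,"wz":15.7,"fingers":0.2},
    {"tx":-411,"ty":-392,"tz":-32,"wx":0,"wy":0,"wz":15.7,"fingers":0.2},
    {"tx":-411,"ty":-392,"tz":-32,"wx":0,"wy":0,"wz":15.7,"fingers":0.2},
    {"tx":-411,"ty":-392,"tz":-32,"wx":0,"wy":0,"wz":15.7,"fingers":0.2},
    {"tx":-411,"ty":-392,"tz":-32,"wx":0,"wy":0,"wz":15.7,"fingers":0.2},
    {"tx":-411,"ty":-392,"tz":-32,"wx":0,"wy":0,"wz":15.7,"fingers":0.2},
    {"tx":-411,"ty":-392,"tz":-32,"wx":0,"wy":0,"wz":15.7,"fingers":0.2},
    {"tx":-411,"ty":-392,"tz":-32,"wx":0,"wy":0,"wz":15.7,"fingers":0.2},
    {"tx":-411,"ty":-392,"tz":-32,"wx":0,"wy":0,"wz":15.7,"fingers":0.2},
    {"tx":-411,"ty":-392,"tz":-32,"wx":0,"wy":0,"wz":15.7,"fingers":0.2},
    {"tx":-411,"ty":-392,"tz":-32,"wx":0,"wy":0,"wz":15.7,"fingers":0.2},
    {"tx":-411,"ty":-392,"tz":-32,"wx":0,"wy":0,"wz":15.7,"fingers":0.2},
    {"tx":-411,"ty":-392,"tz":-32,"wx":0,"wy":0,"wz":15.7,"fingers":0.2},
    {"tx":-411,"ty":-392,"tz":-32,"wx":0,"wy":0,"wz":15.7,"fingers":0.2},
  ],
)

```text
t: 1.67
tcp_pos: [0.4509, 0.0967, 0.2806]
tool_rot: [0.26, 0.966, -0.0, 0.001]
ft_force: [0.2, 0.6, -0.6]
opening: 0.0513
```

```bash
python3 - <<'E'
from h import *
delta([.4672,-.3373,.18],down(60)); x=sense();print(x['t'],x['opening'],x['joints'],x['tcp_pos'])
E
```

```text
t [-232.  -367.1  101. ] w [-0.01  0.08 -0.15] rows 10.7
1.6667 0.05128181980267507 [ 1.38211709e-01 -2.72725723e-01  1.51532544e+00 -9.95934381e-04
  1.89799739e+00 -9.06650531e-01] [0.45085653 0.09673262 0.28062602]
```

play_rows(
  deltas=[
    {"tx":-234,"ty":-370,"tz":100,"wx":0,"wy":0,"wz":0,"fingers":0.2},
    {"tx":-234,"ty":-370,"tz":100,"wx":0,"wy":0,"wz":0,"fingers":0.2},
    {"tx":-234,"ty":-370,"tz":100,"wx":0,"wy":0,"wz":0,"fingers":0.2},
    {"tx":-234,"ty":-370,"tz":100,"wx":0,"wy":0,"wz":0,"fingers":0.2},
    {"tx":-234,"ty":-370,"tz":100,"wx":0,"wy":0,"wz":0,"fingers":0.2},
    {"tx":-234,"ty":-370,"tz":100,"wx":0,"wy":0,"wz":0,"fingers":0.2},
    {"tx":-234,"ty":-370,"tz":100,"wx":0,"wy":0,"wz":0,"fingers":0.2},
    {"tx":-234,"ty":-370,"tz":100,"wx":0,"wy":0,"wz":0,"fingers":0.2},
    {"tx":-234,"ty":-370,"tz":100,"wx":0,"wy":0,"wz":0,"fingers":0.2},
    {"tx":-234,"ty":-370,"tz":100,"wx":0,"wy":0,"wz":0,"fingers":0.2},
    {"tx":-234,"ty":-370,"tz":100,"wx":0,"wy":0,"wz":0,"fingers":0.2},
    {"tx":-234,"ty":-370,"tz":100,"wx":0,"wy":0,"wz":0,"fingers":0.2},
    {"tx":-234,"ty":-370,"tz":100,"wx":0,"wy":0,"wz":0,"fingers":0.2},
    {"tx":-234,"ty":-370,"tz":100,"wx":0,"wy":0,"wz":0,"fingers":0.2},
  ],
)

```text
t: 2.83
tcp_pos: [0.4672, -0.3372, 0.1804]
tool_rot: [0.259, 0.966, 0.0, -0.0]
ft_force: [-0.7, -0.7, 0.9]
opening: 0.0513
```

```bash
python3 - <<'E'
from h import *
delta([.4672,-.3373,.085],down(60)); x=sense();print(x['t'],x['opening'],x['joints'],x['tcp_pos'])
s=Cam("side");t=Cam("top");crop(s,290,220,360,300,7,"pics/s5.png");crop(t,320,180,380,230,8,"pics/t5.png")
E
```

```text
t [-0.1 -0.2 95.4] w [ 0.03 -0.01 -0.03] rows 2.3
2.8333 0.05125191387196251 [-6.84442755e-01  2.42149337e-02  1.41993759e+00  5.25874129e-04
  1.69777327e+00 -1.73106905e+00] [ 0.46723599 -0.33717951  0.18040851]
```

View pics/s5.png

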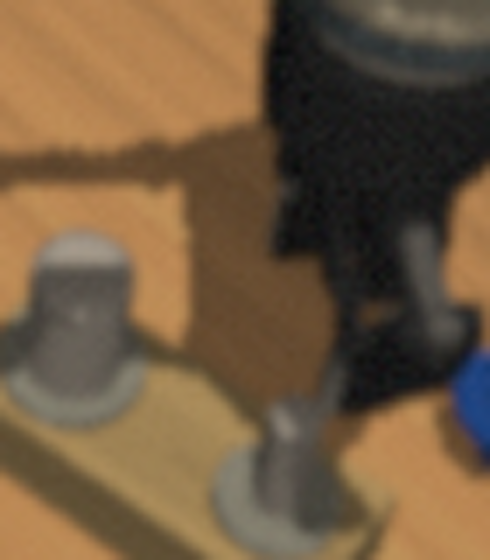

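play_rows(
  deltas=[
    {"tx":0,"ty":0,"tz":35,"wx":0,"wy":0,"wz":0,"fingers":0.2},
    {"tx":0,"ty":0,"tz":65,"wx":0,"wy":0,"wz":0,"fingers":0.2},
    {"tx":0,"ty":0,"tz":90,"wx":0,"wy":0,"wz":0,"fingers":0.2},
    {"tx":0,"ty":0,"tz":95,"wx":0,"wy":0,"wz":0,"fingers":0.2},
    {"tx":0,"ty":0,"tz":95,"wx":0,"wy":0,"wz":0,"fingers":0.2},
  ],
  grip_force=30,
)

```text
t: 3.35
tcp_pos: [0.4667, -0.3357, 0.0838]
tool_rot: [0.258, 0.966, 0.001, -0.002]
ft_force: [-0.5, -0.2, -0.2]
opening: 0.0513
```

play_rows(
  deltas=[
    {"tx":0,"ty":0,"tz":0,"wx":0,"wy":0,"wz":0,"fingers":-0.2},
    {"tx":0,"ty":0,"tz":0,"wx":0,"wy":0,"wz":0,"fingers":-0.5},
    {"tx":0,"ty":0,"tz":0,"wx":0,"wy":0,"wz":0,"fingers":-1},
    {"tx":0,"ty":0,"tz":0,"wx":0,"wy":0,"wz":0,"fingers":-1},
    {"tx":0,"ty":0,"tz":0,"wx":0,"wy":0,"wz":0,"fingers":-1},
    {"tx":0,"ty":0,"tz":0,"wx":0,"wy":0,"wz":0,"fingers":-1},
    {"tx":0,"ty":0,"tz":0,"wx":0,"wy":0,"wz":0,"fingers":-1},
  ],
  grip_force=30,
)

```text
t: 3.93
tcp_pos: [0.4684, -0.3381, 0.0881]
tool_rot: [0.259, 0.966, -0.001, 0.002]
ft_force: [0.7, 1.6, 7.3]
opening: 0.0172
```

```bash
python3 - <<'E'
from h import *
x=sense();print(x)
E
```

```text
{'t': 3.9333, 'joints': array([-6.84361859e-01,  5.55199678e-02,  1.55215601e+00,  5.76419865e-04,
        1.52954298e+00, -1.73151363e+00]), 'qd': array([-0.00176133,  0.0003408 , -0.0026664 ,  0.00135697, -0.00093204,
        0.00017895]), 'effort': array([-9.42477509e-01, -3.97925091e+01, -3.77014053e+01, -4.34320774e-01,
       -2.22538244e-01, -6.64718414e-05]), 'tcp_pos': array([ 0.46840509, -0.33805065,  0.08810231]), 'tool_rot': array([ 2.58851399e-01,  9.65914638e-01, -6.34116832e-04,  2.11261412e-03]), 'ft_force': array([0.70906594, 1.63655627, 7.26863679]), 'wrist_torque': array([ 0.21557277, -0.05421099,  0.07396574]), 'opening': 0.017236892747207976}
```

play_rows(
  deltas=[
    {"tx":0,"ty":0,"tz":0,"wx":0,"wy":0,"wz":0,"fingers":-1},
    {"tx":0,"ty":0,"tz":-20,"wx":0,"wy":0,"wz":0,"fingers":-1},
    {"tx":0,"ty":0,"tz":-50,"wx":0,"wy":0,"wz":0,"fingers":-1},
    {"tx":0,"ty":0,"tz":-85,"wx":0,"wy":0,"wz":0,"fingers":-1},
    {"tx":0,"ty":0,"tz":-120,"wx":0,"wy":0,"wz":0,"fingers":-1},
    {"tx":0,"ty":0,"tz":-155,"wx":0,"wy":0,"wz":0,"fingers":-1},
    {"tx":0,"ty":0,"tz":-185,"wx":0,"wy":0,"wz":0,"fingers":-1},
    {"tx":0,"ty":0,"tz":-200,"wx":0,"wy":0,"wz":0,"fingers":-1},
    {"tx":0,"ty":0,"tz":-200,"wx":0,"wy":0,"wz":0,"fingers":-1},
    {"tx":0,"ty":0,"tz":-200,"wx":0,"wy":0,"wz":0,"fingers":-1},
  ],
  grip_force=90,
)

```text
t: 4.77
tcp_pos: [0.4674, -0.3377, 0.2858]
tool_rot: [0.259, 0.966, -0.0, 0.001]
ft_force: [-1.5, 1.0, -3.5]
opening: 0.0161
```

```bash
python3 - <<'E'
from h import *
x=sense();print(x['t'],x['tcp_pos'],x['ft_force'],x['opening'])
s=Cam("side");crop(s,290,180,390,280,6,"pics/s6.png");print(s.proj(x['tcp_pos']))
delta(S+A*.150,sock(0)); delta(S+A*.150,sock(-180))
E
```

```text
4.7667 [ 0.46739726 -0.33773156  0.28582556] [-1.48006891  0.96756326 -3.50245177] 0.016080557792866122
[[343.92299904 234.44686398]]
t [ 88.3 287.7  46.2] w [-13.12 -33.39 -41.76] rows 7.7
t [ 88.3 287.7  46.2] w [-41.59  16.34 131.57] rows 19.4
```

View pics/s6.png

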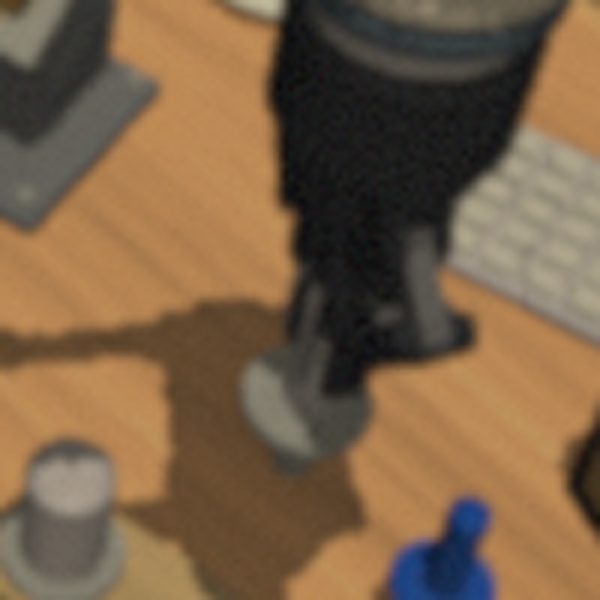

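play_rows(
  deltas=[
    {"tx":10,"ty":30,"tz":3,"wx":-1.3,"wy":-3.3,"wz":-4.2,"fingers":-1},
    {"tx":19,"ty":60,"tz":8,"wx":-2.6,"wy":-6.7,"wz":-8.4,"fingers":-1},
    {"tx":28,"ty":92,"tz":14,"wx":-4.4,"wy":-11.1,"wz":-13.9,"fingers":-1},
    {"tx":38,"ty":124,"tz":20,"wx":-6.1,"wy":-15.6,"wz":-19.5,"fingers":-1},
    {"tx":48,"ty":156,"tz":26,"wx":-7.9,"wy":-20,"wz":-25,"fingers":-1},
    {"tx":58,"ty":188,"tz":30,"wx":-9.6,"wy":-24.4,"wz":-30.5,"fingers":-1},
    {"tx":68,"ty":220,"tz":36,"wx":-11.3,"wy":-28.8,"wz":-36,"fingers":-1},
    {"tx":78,"ty":250,"tz":40,"wx":-12.5,"wy":-32,"wz":-40,"fingers":-1},
    {"tx":85,"ty":275,"tz":44,"wx":-13.1,"wy":-33.4,"wz":-41.8,"fingers":-1},
    {"tx":88,"ty":288,"tz":46,"wx":-13.1,"wy":-33.4,"wz":-41.8,"fingers":-1},
    {"tx":88,"ty":288,"tz":46,"wx":-13.1,"wy":-33.4,"wz":-41.8,"fingers":-1},
    {"tx":88,"ty":288,"tz":46,"wx":-13.1,"wy":-33.4,"wz":-41.8,"fingers":-1},
    {"tx":88,"ty":288,"tz":46,"wx":-13.1,"wy":-33.4,"wz":-41.8,"fingers":-1},
    {"tx":88,"ty":288,"tz":46,"wx":-13.1,"wy":-33.4,"wz":-41.8,"fingers":-1},
  ],
)

```text
t: 5.98
tcp_pos: [0.5349, -0.045, 0.2385]
tool_rot: [-0.109, 0.948, 0.034, 0.299]
ft_force: [0.6, 0.4, -2.2]
opening: 0.0157
```

```bash
python3 - <<'E'
from h import *
x=sense();print(x['t'],x['tcp_pos'],x['ft_force'],x['opening'],x['joints'])
s=Cam("side");t=Cam("top");crop(s,240,120,340,220,6,"pics/s7.png");crop(t,230,130,330,230,6,"pics/t7.png")
r=R.from_quat(x['tool_rot']); z=r.as_matrix()[:,2]
for k in(-.023,.037,.043,.079): print(k,s.proj(x['tcp_pos']+z*k),t.proj(x['tcp_pos']+z*k))
delta(S+A*.150,sock(0))
E
```

```text
5.9833 [ 0.53491837 -0.04495154  0.23846003] [ 0.56592461  0.44289184 -2.24961905] 0.015693439444052045 [-0.33309666 -0.5758259   1.91482536  0.3227482   1.28215821 -2.14203814]
-0.023 [[272.54191008 160.32593326]] [[276.95663574 192.66248197]]
0.037 [[279.87724148 167.23309327]] [[274.4353089  184.49303255]]
0.043 [[280.56659974 167.88221293]] [[274.19159714 183.70337257]]
0.079 [[284.54928027 171.63242   ]] [[272.7598493  179.06431054]]
t [1.  1.  0.8] w [-0.1   0.02  0.02] rows 0.0
```

View pics/s7.png

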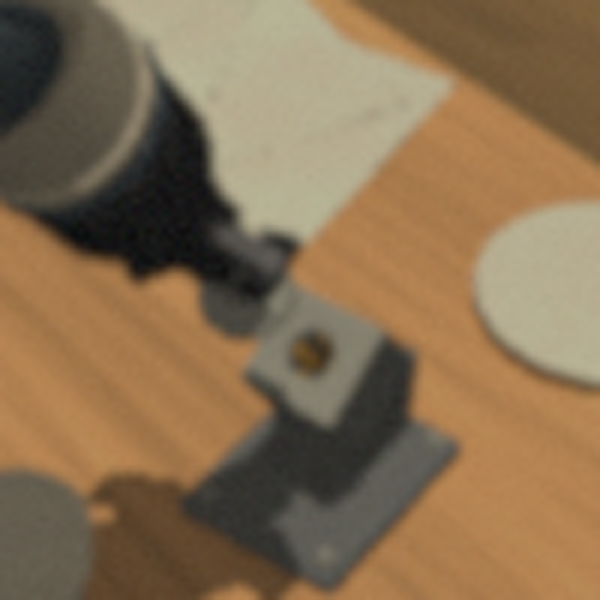

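View pics/t7.png

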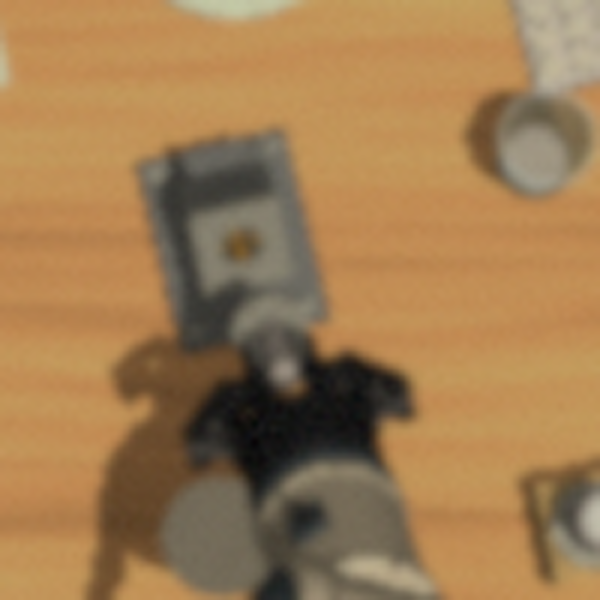

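```bash
python3 - <<'E'
from h import *
s=Cam("side");t=Cam("top");crop(s,265,150,305,190,20,"pics/s8.png");crop(t,255,155,295,200,13,"pics/t8.png")
E
cd pics; python3 -c "
import cv2;i=cv2.imread('s8.png');i=i[:600];cv2.imwrite('s8.png',cv2.convertScaleAbs(i,alpha=1.5,beta=0))"
```

```text
(no output)
```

View pics/s8.png

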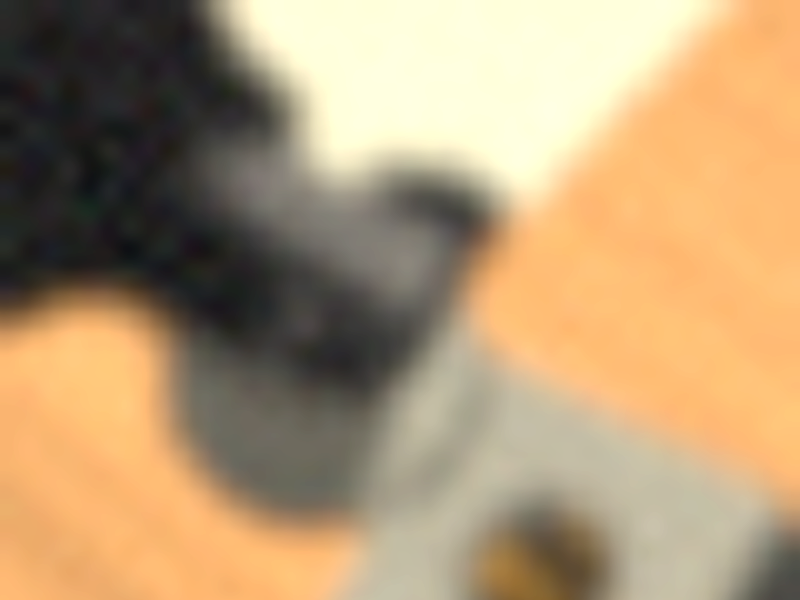

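View pics/t8.png

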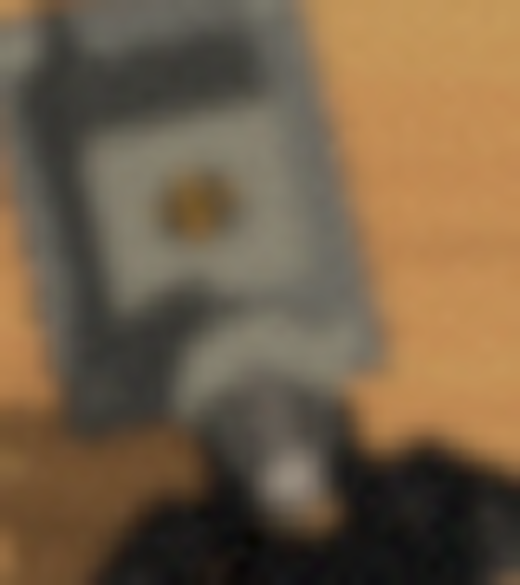

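```bash
python3 - <<'E'
from h import *
x=sense();s=Cam("side");t=Cam("top")
r=R.from_quat(x['tool_rot'])
a=np.linspace(0,2*np.pi,200)
for c,n,b,f in((s,"s9",(265,150),20),(t,"t9",(255,155),13)):
    im=cv2.imread(f"pics/{n[0]}8.png")
    for tilt,col in((0,(0,0,255)),):
        for k,rad in((.037,.023),(.043,.023),(.079,.007),(-.023,.009)):
            p=np.stack([rad*np.cos(a),rad*np.sin(a),k+0*a],1)
            q=(c.proj(x['tcp_pos']+r.apply(p))-b+.5)*f
            cv2.polylines(im,[q.astype(int)],True,col,1)
    cv2.imwrite(f"pics/{n}.png",im)
i=cv2.imread("pics/s9.png");j=cv2.imread("pics/t9.png")
cv2.imwrite("pics/m9.png",np.hstack([cv2.resize(i,(480,int(480*i.shape[0]/i.shape[1])))[:360],cv2.resize(j,(320,360))]))
E
```

```text
(no output)
```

View pics/m9.png

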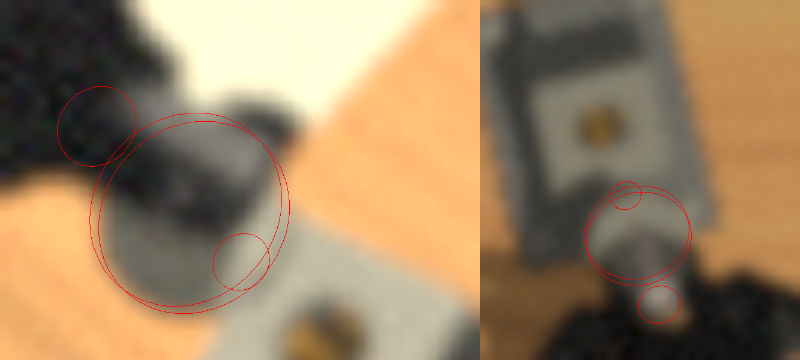

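play_rows(
  deltas=[
    {"tx":1,"ty":1,"tz":20,"wx":0,"wy":0,"wz":0,"fingers":-1},
    {"tx":1,"ty":1,"tz":40,"wx":0,"wy":0,"wz":0,"fingers":-1},
    {"tx":1,"ty":1,"tz":55,"wx":0,"wy":0,"wz":0,"fingers":-1},
    {"tx":1,"ty":1,"tz":60,"wx":0,"wy":0,"wz":0,"fingers":-1},
    {"tx":1,"ty":1,"tz":60,"wx":0,"wy":0,"wz":0,"fingers":-1},
    {"tx":1,"ty":1,"tz":60,"wx":0,"wy":0,"wz":0,"fingers":-1},
  ],
)

```text
t: 6.78
tcp_pos: [0.5676, -0.0356, 0.19]
tool_rot: [-0.109, 0.947, 0.034, 0.299]
ft_force: [-0.2, -0.3, -1.5]
opening: 0.0162
```

```bash
python3 - <<'E'
from h import *
x=sense();print(x['t'],x['ft_force'],x['joints']);s=Cam("side");t=Cam("top")
delta(S+A*.090,sock(0))
r=R.from_quat(x['tool_rot'])
a=np.linspace(0,2*np.pi,200)
o=[]
for c,n,b,f in((s,"s",(268,155),12),(t,"t",(253,155),12)):
    im=cv2.convertScaleAbs(cv2.resize(c.im[b[1]:b[1]+35,b[0]:b[0]+33],None,fx=f,fy=f,interpolation=cv2.INTER_CUBIC),alpha=1.3); o.append(im.copy())
    for k,rad in((.037,.023),(.079,.007),(-.023,.009)):
            p=np.stack([rad*np.cos(a),rad*np.sin(a),k+0*a],1)
            q=(c.proj(x['tcp_pos']+r.apply(p))-b+.5)*f
            cv2.polylines(im,[q.astype(int)],True,(0,0,255),1)
    o.append(im)
im=np.vstack([np.hstack(o[:2]),np.hstack(o[2:])]);cv2.imwrite("pics/m10.png",cv2.resize(im,(560,600)))
E
```

```text
6.7833 [-0.2492272  -0.34611516 -1.52810153] [-0.28413109 -0.48366977  1.939337    0.31207455  1.15527097 -2.13359815]
t [ 1.4 -0.5  2.1] w [-0.12  0.16  0.11] rows 0.1
```

View pics/m10.png

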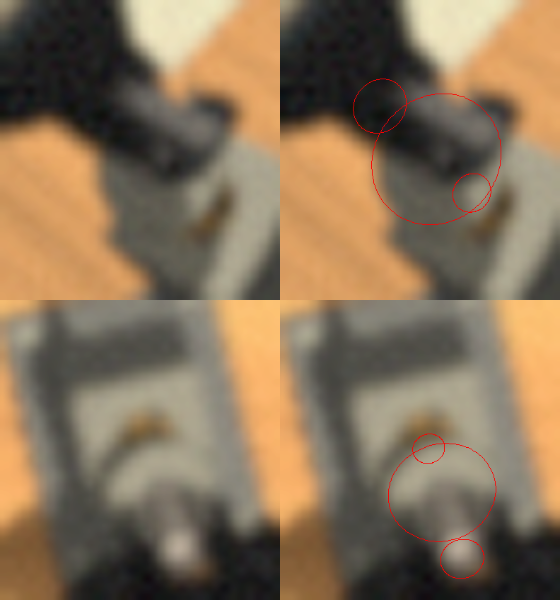

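play_rows(
  deltas=[
    {"tx":1,"ty":-0.5,"tz":10,"wx":0,"wy":0,"wz":0,"fingers":-1},
    {"tx":1,"ty":-0.5,"tz":18,"wx":0,"wy":0,"wz":0,"fingers":-1},
    {"tx":1,"ty":-0.5,"tz":25,"wx":0,"wy":0,"wz":0,"fingers":-1},
    {"tx":1,"ty":-0.5,"tz":31,"wx":0,"wy":0,"wz":0,"fingers":-1},
    {"tx":1,"ty":-0.5,"tz":36,"wx":0,"wy":0,"wz":0,"fingers":-1},
    {"tx":1,"ty":-0.5,"tz":38,"wx":0,"wy":0,"wz":0,"fingers":-1},
    {"tx":1,"ty":-0.5,"tz":38,"wx":0,"wy":0,"wz":0,"fingers":-1},
  ],
)

```text
t: 7.47
tcp_pos: [0.5886, -0.0309, 0.1576]
tool_rot: [-0.109, 0.947, 0.034, 0.299]
ft_force: [2.4, 1.9, -2.2]
opening: 0.0155
```

```bash
cat > st.py <<'E'
from h import *
x=sense();r=R.from_quat(x['tool_rot']);d=x['tcp_pos']-S
print("t",x['t'],"F tool",r.inv().apply(x['ft_force']).round(2),"along bore",(d@A*1000).round(1),"lateral tool",(r.inv().apply(d-A*(d@A))*1000).round(1),"ang",np.degrees((r.inv()*sock(0)).as_rotvec()).round(2),"op",x['opening'])
E
python3 st.py
```

```text
t 7.4667 F tool [-0.98  1.28  3.36] along bore 52.4 lateral tool [ 0.4  0.6 -0. ] ang [-0.02  0.07  0.09] op 0.015510856860652853
```

play_rows(
  deltas=[
    {"tx":0,"ty":0,"tz":2,"wx":0,"wy":0,"wz":0,"fingers":-1},
    {"tx":0,"ty":0,"tz":4,"wx":0,"wy":0,"wz":0,"fingers":-1},
    {"tx":0,"ty":0,"tz":6,"wx":0,"wy":0,"wz":0,"fingers":-1},
    {"tx":0,"ty":0,"tz":8,"wx":0,"wy":0,"wz":0,"fingers":-1},
    {"tx":0,"ty":0,"tz":8,"wx":0,"wy":0,"wz":0,"fingers":-1},
    {"tx":0,"ty":0,"tz":8,"wx":0,"wy":0,"wz":0,"fingers":-1},
  ],
  grip_force=120,
)

```text
t: 7.97
tcp_pos: [0.593, -0.03, 0.1518]
tool_rot: [-0.109, 0.947, 0.034, 0.3]
ft_force: [0.6, 3.9, 0.7]
opening: 0.0157
```

```bash
python3 st.py
```

```text
t 7.9667 F tool [-1.65  3.67  0.27] along bore 45.0 lateral tool [ 0.1  0.4 -0. ] ang [-0.05  0.12  0.09] op 0.01574997679827071
```

play_rows(
  deltas=[
    {"tx":0,"ty":0,"tz":3,"wx":0,"wy":0,"wz":0,"fingers":-1},
    {"tx":0,"ty":0,"tz":6,"wx":0,"wy":0,"wz":0,"fingers":-1},
    {"tx":0,"ty":0,"tz":8,"wx":0,"wy":0,"wz":0,"fingers":-1},
    {"tx":0,"ty":0,"tz":8,"wx":0,"wy":0,"wz":0,"fingers":-1},
    {"tx":0,"ty":0,"tz":8,"wx":0,"wy":0,"wz":0,"fingers":-1},
  ],
)

```text
t: 8.38
tcp_pos: [0.5944, -0.0299, 0.1512]
tool_rot: [-0.111, 0.948, 0.033, 0.298]
ft_force: [-67.5, -3.8, 44.7]
opening: 0.0151
```

```bash
python3 st.py; python3 - <<'E'
from h import *
s=Cam("side");t=Cam("top");crop(s,270,155,310,195,14,"pics/s11.png");crop(t,250,150,290,195,13,"pics/t11.png")
E
```

```text
t 8.3833 F tool [ 29.04  11.7  -74.77] along bore 43.7 lateral tool [-0.7  0.2 -0. ] ang [-0.08 -0.12  0.31] op 0.015098601653688414
```

View pics/s11.png

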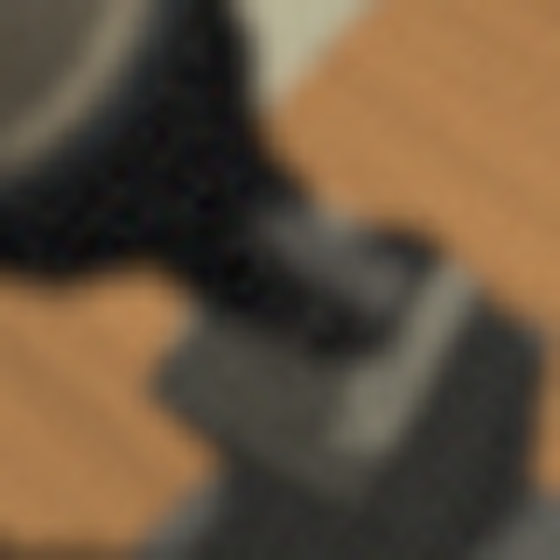

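View pics/t11.png

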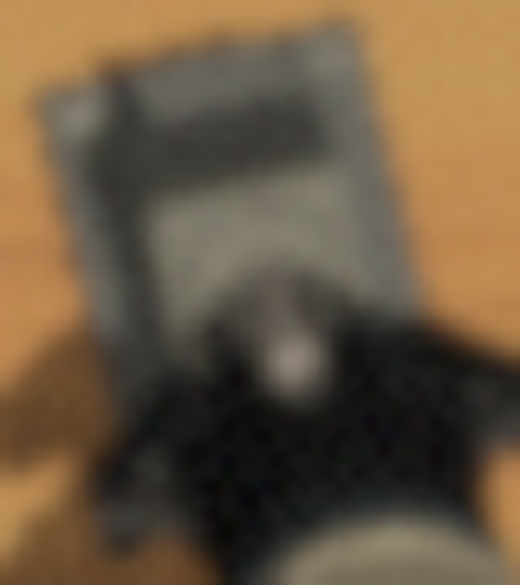

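play_rows(
  deltas=[
    {"tx":0,"ty":0,"tz":-3,"wx":0,"wy":0,"wz":0,"fingers":-1},
    {"tx":0,"ty":0,"tz":-5,"wx":0,"wy":0,"wz":0,"fingers":-1},
    {"tx":0,"ty":0,"tz":-5,"wx":0,"wy":0,"wz":0,"fingers":-1},
  ],
)

```text
t: 8.73
tcp_pos: [0.5939, -0.03, 0.1511]
tool_rot: [-0.11, 0.947, 0.033, 0.3]
ft_force: [-16.3, 1.0, 13.4]
opening: 0.0155
```

```bash
python3 st.py
```

```text
t 8.7333 F tool [  5.05   4.63 -19.99] along bore 43.9 lateral tool [-0.2  0.3 -0. ] ang [-0.08  0.1   0.14] op 0.015542904447831412
```

Still pressing 20 N; open gradually and retract along the axis to look.

play_rows(
  deltas=[
    {"tx":0,"ty":0,"tz":-1,"wx":0,"wy":0,"wz":0,"fingers":-0.3},
    {"tx":0,"ty":0,"tz":-1,"wx":0,"wy":0,"wz":0,"fingers":0.2},
    {"tx":0,"ty":0,"tz":-1,"wx":0,"wy":0,"wz":0,"fingers":0.2},
    {"tx":0,"ty":0,"tz":-1,"wx":0,"wy":0,"wz":0,"fingers":0.2},
    {"tx":0,"ty":0,"tz":-20,"wx":0,"wy":0,"wz":0,"fingers":0.2},
    {"tx":0,"ty":0,"tz":-50,"wx":0,"wy":0,"wz":0,"fingers":0.2},
    {"tx":0,"ty":0,"tz":-85,"wx":0,"wy":0,"wz":0,"fingers":0.2},
    {"tx":0,"ty":0,"tz":-120,"wx":0,"wy":0,"wz":0,"fingers":0.2},
    {"tx":0,"ty":0,"tz":-130,"wx":0,"wy":0,"wz":0,"fingers":0.2},
    {"tx":0,"ty":0,"tz":-130,"wx":0,"wy":0,"wz":0,"fingers":0.2},
  ],
)

```text
t: 9.57
tcp_pos: [0.5219, -0.0475, 0.2596]
tool_rot: [-0.109, 0.946, 0.032, 0.302]
ft_force: [0.6, 0.3, 0.5]
opening: 0.0511
```

```bash
python3 st.py; python3 - <<'E'
from h import *
a=np.linspace(0,2*np.pi,200); o=[]
r=sock(0)
for c,b,f in((Cam("side"),(270,150),10),(Cam("top"),(250,155),10)):
    im=cv2.convertScaleAbs(cv2.resize(c.im[b[1]:b[1]+40,b[0]:b[0]+40],None,fx=f,fy=f,interpolation=cv2.INTER_CUBIC),alpha=1.3); o.append(im.copy())
    for k,rad in((0,.023),(-.006,.023),(-.066,.008)):
        p=np.stack([rad*np.cos(a),rad*np.sin(a),k+0*a],1)
        q=(c.proj(S+r.apply(p))-b+.5)*f
        cv2.polylines(im,[q.astype(int)],True,(0,0,255),1)
    o.append(im)
im=np.vstack([np.hstack(o[:2]),np.hstack(o[2:])]);cv2.imwrite("pics/m12.png",cv2.resize(im,(600,600)))
E
```

```text
t 9.5667 F tool [-0.88  0.16 -0.05] along bore 175.3 lateral tool [-1.8 -0.5  0. ] ang [-0.29  0.38  0.16] op 0.05114613182576149
```

View pics/m12.png

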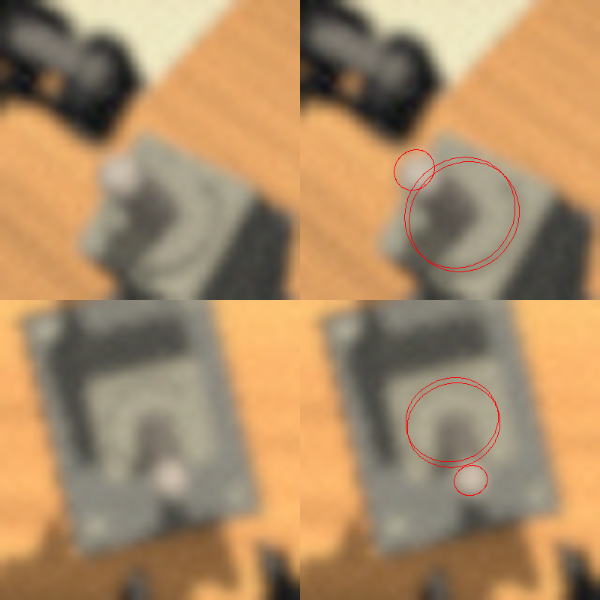

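```bash
python3 - <<'E'
from h import *
delta([.5263,.241,.15],down(26))
delta([.5263,.241,.15],down(40))
E
```

```text
t [  2.5 279.6 125. ] w [23.44 29.56 74.56] rows 11.7
t [  2.5 279.6 125. ] w [19.18 31.41 61.07] rows 10.0
```

play_rows(
  deltas=[
    {"tx":0,"ty":25,"tz":5,"wx":1.8,"wy":2.2,"wz":5.6,"fingers":1},
    {"tx":0,"ty":50,"tz":15,"wx":3.7,"wy":4.7,"wz":11.8,"fingers":1},
    {"tx":0,"ty":75,"tz":26,"wx":5.7,"wy":7.1,"wz":18,"fingers":1},
    {"tx":1,"ty":100,"tz":38,"wx":7.6,"wy":9.6,"wz":24.2,"fingers":1},
    {"tx":1,"ty":126,"tz":50,"wx":9.6,"wy":12.1,"wz":30.4,"fingers":1},
    {"tx":1,"ty":152,"tz":62,"wx":11.5,"wy":14.5,"wz":36.6,"fingers":1},
    {"tx":1,"ty":178,"tz":75,"wx":13.5,"wy":17,"wz":42.8,"fingers":1},
    {"tx":2,"ty":204,"tz":88,"wx":15.4,"wy":19.4,"wz":49,"fingers":1},
    {"tx":2,"ty":230,"tz":100,"wx":17.4,"wy":21.9,"wz":55.2,"fingers":1},
    {"tx":2,"ty":252,"tz":112,"wx":19.3,"wy":24.3,"wz":61.4,"fingers":1},
    {"tx":2,"ty":268,"tz":120,"wx":21.3,"wy":26.8,"wz":67.6,"fingers":1},
    {"tx":2.5,"ty":280,"tz":125,"wx":23.4,"wy":29.6,"wz":74.6,"fingers":1},
    {"tx":2.5,"ty":280,"tz":125,"wx":23.4,"wy":29.6,"wz":74.6,"fingers":1},
    {"tx":2.5,"ty":280,"tz":125,"wx":23.4,"wy":29.6,"wz":74.6,"fingers":1},
    {"tx":2.5,"ty":280,"tz":125,"wx":23.4,"wy":29.6,"wz":74.6,"fingers":1},
    {"tx":2.5,"ty":280,"tz":125,"wx":23.4,"wy":29.6,"wz":74.6,"fingers":1},
  ],
  grip_force=30,
)

```text
t: 11.0
tcp_pos: [0.5256, 0.2415, 0.1493]
tool_rot: [0.529, 0.849, -0.0, -0.0]
ft_force: [-0.1, -0.1, -0.7]
opening: 0.0853
```

```bash
python3 - <<'E'
from h import *
x=sense();print(x['t'],x['tcp_pos'],x['opening'],x['joints'])
delta([.5263,.241,.026],down(26))
c=Cam("side");crop(c,180,110,280,200,6,"pics/s13.png")
crop(c,275,155,305,190,16,"pics/s13b.png")
E
```

```text
11.0 [0.52560252 0.24147501 0.1493056 ] 0.08533626562111997 [ 3.72079839e-01  3.66706075e-02  1.46225399e+00 -4.12283289e-04
  1.64344206e+00 -8.49480371e-02]
t [ -0.7   0.5 123.3] w [-0.05  0.02  0.18] rows 3.0
```

View pics/s13.png

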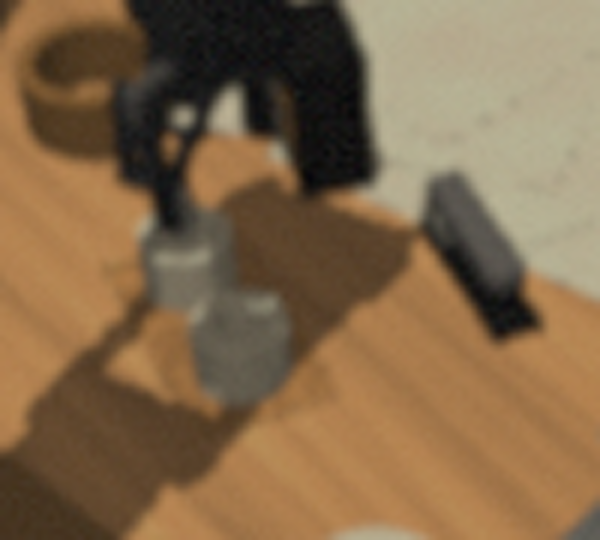

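View pics/s13b.png

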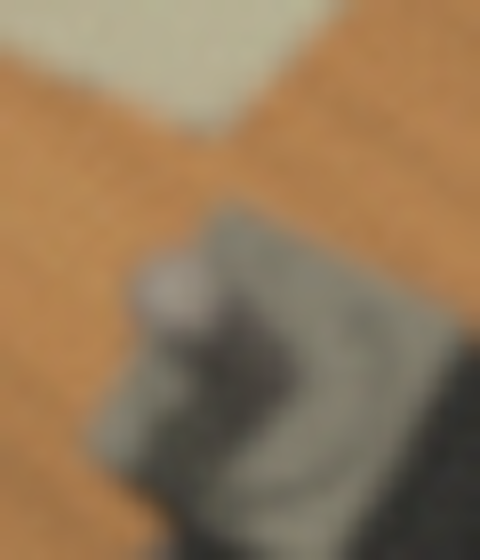

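play_rows(
  deltas=[
    {"tx":-0.5,"ty":0.5,"tz":35,"wx":0,"wy":0,"wz":0,"fingers":1},
    {"tx":-0.5,"ty":0.5,"tz":70,"wx":0,"wy":0,"wz":0,"fingers":1},
    {"tx":-0.5,"ty":0.5,"tz":95,"wx":0,"wy":0,"wz":0,"fingers":1},
    {"tx":-0.5,"ty":0.5,"tz":115,"wx":0,"wy":0,"wz":0,"fingers":1},
    {"tx":-0.5,"ty":0.5,"tz":122,"wx":0,"wy":0,"wz":0,"fingers":1},
    {"tx":-0.5,"ty":0.5,"tz":122,"wx":0,"wy":0,"wz":0,"fingers":1},
    {"tx":-0.5,"ty":0.5,"tz":122,"wx":0,"wy":0,"wz":0,"fingers":0.5},
    {"tx":-0.5,"ty":0.5,"tz":122,"wx":0,"wy":0,"wz":0,"fingers":0.2},
    {"tx":-0.5,"ty":0.5,"tz":122,"wx":0,"wy":0,"wz":0,"fingers":0.1},
    {"tx":-0.5,"ty":0.5,"tz":122,"wx":0,"wy":0,"wz":0,"fingers":0},
    {"tx":-0.5,"ty":0.5,"tz":122,"wx":0,"wy":0,"wz":0,"fingers":0},
    {"tx":-0.5,"ty":0.5,"tz":122,"wx":0,"wy":0,"wz":0,"fingers":0},
    {"tx":-0.5,"ty":0.5,"tz":122,"wx":0,"wy":0,"wz":0,"fingers":0},
  ],
  grip_force=30,
)

```text
t: 12.13
tcp_pos: [0.5281, 0.2421, 0.0318]
tool_rot: [0.53, 0.848, 0.002, 0.001]
ft_force: [-0.3, 0.2, 5.9]
opening: 0.0563
```

```bash
python3 - <<'E'
from h import *
x=sense();print(x['t'],x['tcp_pos'],x['opening'],x['ft_force'],x['wrist_torque'])
c=Cam("side");crop(c,180,110,280,200,6,"pics/s14.png")
E
```

```text
12.1333 [0.52808558 0.24212003 0.03179787] 0.0563138938508478 [-0.2749046   0.21540919  5.86911583] [-0.01756506  0.16410618  0.02443024]
```

View pics/s14.png

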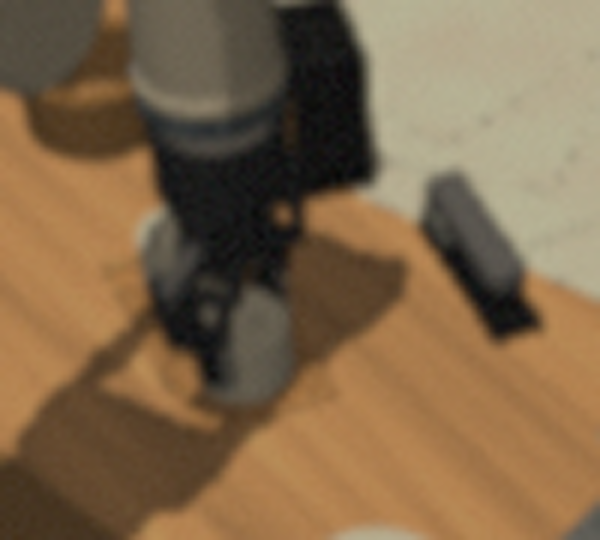

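play_rows(
  deltas=[
    {"tx":0,"ty":0,"tz":-10,"wx":0,"wy":0,"wz":0,"fingers":0},
    {"tx":0,"ty":0,"tz":-30,"wx":0,"wy":0,"wz":0,"fingers":0},
    {"tx":0,"ty":0,"tz":-60,"wx":0,"wy":0,"wz":0,"fingers":0},
    {"tx":0,"ty":0,"tz":-100,"wx":0,"wy":0,"wz":0,"fingers":0},
    {"tx":0,"ty":0,"tz":-140,"wx":0,"wy":0,"wz":0,"fingers":0},
    {"tx":0,"ty":0,"tz":-180,"wx":0,"wy":0,"wz":0,"fingers":0},
    {"tx":0,"ty":0,"tz":-200,"wx":0,"wy":0,"wz":0,"fingers":0},
    {"tx":0,"ty":0,"tz":-200,"wx":0,"wy":0,"wz":0,"fingers":0},
    {"tx":0,"ty":0,"tz":-200,"wx":0,"wy":0,"wz":0,"fingers":0},
  ],
  grip_force=45,
)

```text
t: 12.93
tcp_pos: [0.5271, 0.2416, 0.2316]
tool_rot: [0.53, 0.848, 0.002, 0.001]
ft_force: [0.6, 0.2, -1.1]
opening: 0.0561
```

```bash
python3 - <<'E'
from h import *
x=sense();print(x['t'],x['tcp_pos'],x['opening'],x['ft_force'],x['wrist_torque'])
for a in (0,30,45,60): delta(S+A*.170,sock(a))
c=Cam("side");crop(c,160,70,260,170,6,"pics/s15.png")
E
```

```text
12.9333 [0.52709703 0.24156692 0.23157255] 0.05609546822493902 [ 0.60266     0.1620954  -1.06072998] [-0.00178835 -0.00683637 -0.00855156]
t [-257.4 -129.7  -23.4] w [-23.25 -29.32 -74.58] rows 11.7
t [-257.4 -129.7  -23.4] w [-28.66 -21.28 -45.62] rows 8.1
t [-257.4 -129.7  -23.4] w [-30.74 -17.1  -31.11] rows 6.9
t [-257.4 -129.7  -23.4] w [-32.41 -12.82 -16.58] rows 6.9
```

View pics/s15.png

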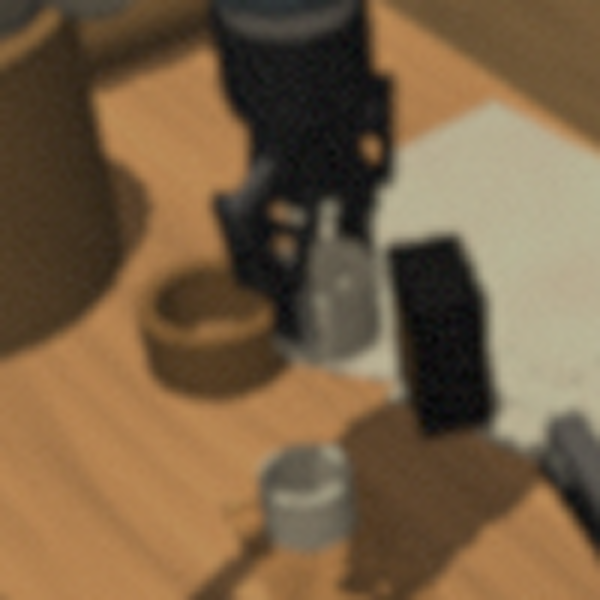

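play_rows(
  deltas=[
    {"tx":-20,"ty":-10,"tz":-10,"wx":-2.5,"wy":-1.8,"wz":-4,"fingers":0},
    {"tx":-45,"ty":-22,"tz":-20,"wx":-5.5,"wy":-4,"wz":-8.7,"fingers":0},
    {"tx":-72,"ty":-36,"tz":-25,"wx":-8.7,"wy":-6.5,"wz":-14,"fingers":0},
    {"tx":-100,"ty":-50,"tz":-25,"wx":-12,"wy":-9,"wz":-19,"fingers":0},
    {"tx":-128,"ty":-64,"tz":-25,"wx":-15.3,"wy":-11.4,"wz":-24.4,"fingers":0},
    {"tx":-156,"ty":-78,"tz":-25,"wx":-18.6,"wy":-13.8,"wz":-29.6,"fingers":0},
    {"tx":-184,"ty":-92,"tz":-25,"wx":-22,"wy":-16.3,"wz":-35,"fingers":0},
    {"tx":-212,"ty":-106,"tz":-25,"wx":-25.3,"wy":-18.8,"wz":-40.2,"fingers":0},
    {"tx":-240,"ty":-120,"tz":-24,"wx":-28,"wy":-20.8,"wz":-44.6,"fingers":0},
    {"tx":-254,"ty":-128,"tz":-23,"wx":-28.7,"wy":-21.3,"wz":-45.6,"fingers":0},
    {"tx":-257.5,"ty":-129.5,"tz":-23.5,"wx":-28.7,"wy":-21.3,"wz":-45.6,"fingers":0},
    {"tx":-257.5,"ty":-129.5,"tz":-23.5,"wx":-28.7,"wy":-21.3,"wz":-45.6,"fingers":0},
    {"tx":-257.5,"ty":-129.5,"tz":-23.5,"wx":-28.7,"wy":-21.3,"wz":-45.6,"fingers":0},
    {"tx":-257.5,"ty":-129.5,"tz":-23.5,"wx":-28.7,"wy":-21.3,"wz":-45.6,"fingers":0},
  ],
)

```text
t: 14.15
tcp_pos: [0.5232, -0.0456, 0.2515]
tool_rot: [0.14, 0.944, 0.11, 0.277]
ft_force: [0.8, 0.2, -0.4]
opening: 0.056
```

```bash
sed -i 's/sock(0)/sock(30)/' st.py; cat > ov.py <<'E'
import sys
from h import *
x=sense();r=R.from_quat(x['tool_rot']);print(x['tcp_pos'],x['joints'],x['opening'])
a=np.linspace(0,2*np.pi,200); o=[]
for c,b,f in((Cam("side"),(265,145),10),(Cam("top"),(250,160),10)):
    im=cv2.convertScaleAbs(cv2.resize(c.im[b[1]:b[1]+40,b[0]:b[0]+40],None,fx=f,fy=f,interpolation=cv2.INTER_CUBIC),alpha=1.3); o.append(im.copy())
    for k,rad in((.028,.029),(-.012,.029),(-.012,.0135)):
        p=np.stack([rad*np.cos(a),rad*np.sin(a),k+0*a],1)
        cv2.polylines(im,[((c.proj(x['tcp_pos']+r.apply(p))-b+.5)*f).astype(int)],True,(0,0,255),1)
    o.append(im)
im=np.vstack([np.hstack(o[:2]),np.hstack(o[2:])]);cv2.imwrite(sys.argv[1],cv2.resize(im,(600,600)))
E
python3 st.py; python3 ov.py pics/m16.png; python3 -c "
from h import *
delta(S+A*.110,sock(30))"
```

```text
t 14.15 F tool [-0.36  0.27  0.81] along bore 167.7 lateral tool [1.8 0.2 0. ] ang [-0.08 -0.28  0.  ] op 0.056036823699656575
[ 0.52318233 -0.04563305  0.25149749] [-0.34610593 -0.60272542  1.9073654   0.32611146  1.32387717 -1.6190747 ] 0.056036823699656575
t [-1.8 -0.7 58. ] w [-0.05 -0.24  0.09] rows 1.4
```

View pics/m16.png

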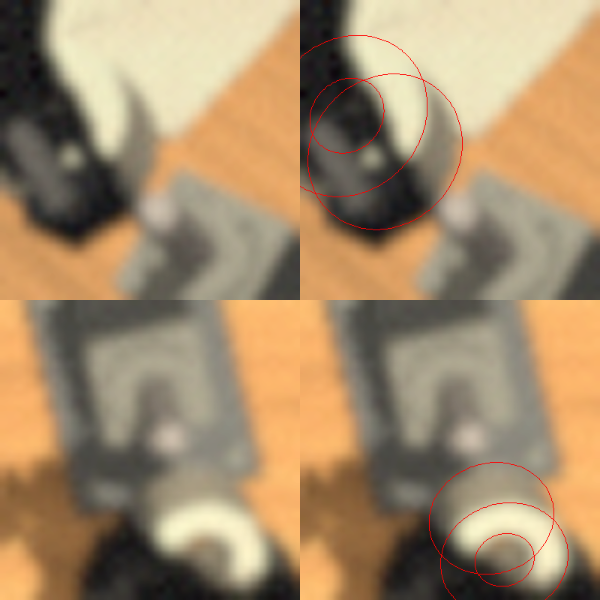

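play_rows(
  deltas=[
    {"tx":-1.5,"ty":-0.5,"tz":20,"wx":0,"wy":-0.2,"wz":0,"fingers":0},
    {"tx":-1.5,"ty":-0.5,"tz":40,"wx":0,"wy":-0.2,"wz":0,"fingers":0},
    {"tx":-1.5,"ty":-0.5,"tz":55,"wx":0,"wy":-0.2,"wz":0,"fingers":0},
    {"tx":-1.5,"ty":-0.5,"tz":60,"wx":0,"wy":-0.2,"wz":0,"fingers":0},
    {"tx":-1.5,"ty":-0.5,"tz":60,"wx":0,"wy":-0.2,"wz":0,"fingers":0},
    {"tx":-1.5,"ty":-0.5,"tz":60,"wx":0,"wy":-0.2,"wz":0,"fingers":0},
  ],
)

```text
t: 14.75
tcp_pos: [0.5577, -0.0392, 0.204]
tool_rot: [0.14, 0.943, 0.11, 0.28]
ft_force: [0.4, 0.4, -1.2]
opening: 0.0558
```

```bash
python3 st.py; python3 ov.py pics/m17.png
```

```text
t 14.75 F tool [0.37 0.16 1.28] along bore 108.7 lateral tool [-0.2 -0.5  0. ] ang [-0.08  0.02  0.07] op 0.055815400540392364
[ 0.55766837 -0.03923567  0.20401693] [-0.299722   -0.51271407  1.93400748  0.3147324   1.19378366 -1.61361876] 0.055815400540392364
```

View pics/m17.png

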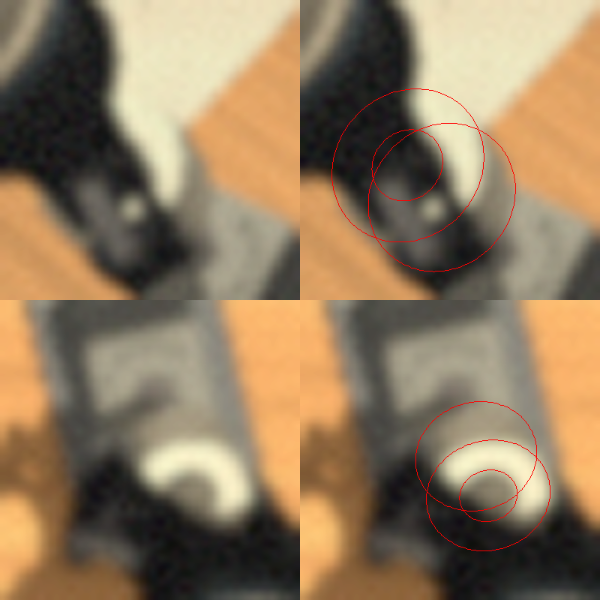

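play_rows(
  deltas=[
    {"tx":0,"ty":0.5,"tz":8,"wx":0,"wy":0,"wz":0,"fingers":0},
    {"tx":0,"ty":0.5,"tz":16,"wx":0,"wy":0,"wz":0,"fingers":0},
    {"tx":0,"ty":0.5,"tz":24,"wx":0,"wy":0,"wz":0,"fingers":0},
    {"tx":0,"ty":0.5,"tz":30,"wx":0,"wy":0,"wz":0,"fingers":0},
    {"tx":0,"ty":0.5,"tz":30,"wx":0,"wy":0,"wz":0,"fingers":0},
  ],
)

```text
t: 15.27
tcp_pos: [0.5743, -0.0355, 0.1766]
tool_rot: [0.141, 0.944, 0.11, 0.278]
ft_force: [0.3, 0.0, -1.0]
opening: 0.0559
```

```bash
python3 st.py; python3 ov.py pics/m18.png
```

```text
t 15.2667 F tool [ 0.22 -0.19  0.99] along bore 76.5 lateral tool [ 1.3 -1.4  0. ] ang [-0.14 -0.14 -0.04] op 0.05590710794573155
[ 0.57425157 -0.03547368  0.17660548] [-0.27784462 -0.45713613  1.94296373  0.31054646  1.1284334  -1.61027759] 0.05590710794573155
```

View pics/m18.png

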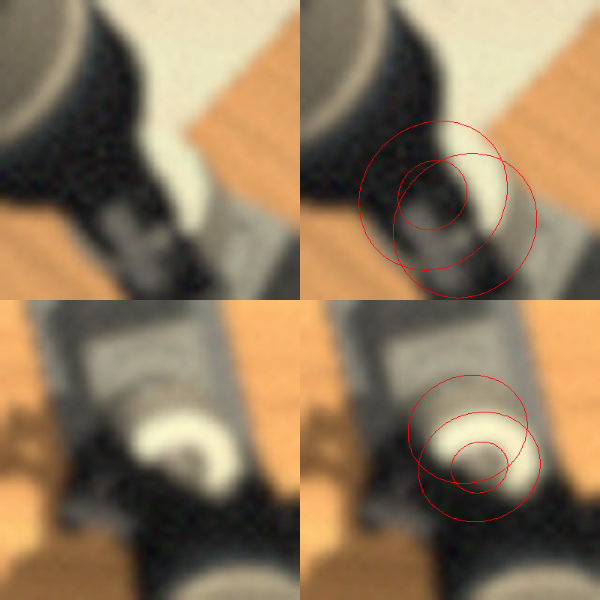

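No contact; the roll bottom is 18 mm past the post top. Slide on down to just above the flange, then press lightly.

play_rows(
  deltas=[
    {"tx":-1,"ty":1,"tz":10,"wx":0,"wy":0,"wz":0,"fingers":0},
    {"tx":-1,"ty":1,"tz":20,"wx":0,"wy":0,"wz":0,"fingers":0},
    {"tx":-1,"ty":1,"tz":30,"wx":0,"wy":0,"wz":0,"fingers":0},
    {"tx":-1,"ty":1,"tz":36,"wx":0,"wy":0,"wz":0,"fingers":0},
    {"tx":-1,"ty":1,"tz":40,"wx":0,"wy":0,"wz":0,"fingers":0},
    {"tx":-1,"ty":1,"tz":42,"wx":0,"wy":0,"wz":0,"fingers":0},
    {"tx":-1,"ty":1,"tz":42,"wx":0,"wy":0,"wz":0,"fingers":0},
  ],
)

```text
t: 15.95
tcp_pos: [0.5989, -0.0296, 0.1447]
tool_rot: [0.141, 0.944, 0.109, 0.279]
ft_force: [-0.2, 0.5, -1.2]
opening: 0.0557
```

```bash
python3 st.py
```

```text
t 15.95 F tool [0.93 0.08 0.97] along bore 35.8 lateral tool [-0.8 -0.1  0. ] ang [-0.13 -0.02 -0.01] op 0.0557134941478188
```

play_rows(
  deltas=[
    {"tx":0,"ty":0,"tz":2,"wx":0,"wy":0,"wz":0,"fingers":0},
    {"tx":0,"ty":0,"tz":3,"wx":0,"wy":0,"wz":0,"fingers":0},
    {"tx":0,"ty":0,"tz":3,"wx":0,"wy":0,"wz":0,"fingers":0},
    {"tx":0,"ty":0,"tz":3,"wx":0,"wy":0,"wz":0,"fingers":0},
  ],
)

```text
t: 16.28
tcp_pos: [0.6006, -0.0297, 0.1445]
tool_rot: [0.14, 0.943, 0.109, 0.28]
ft_force: [-5.8, -1.3, 5.1]
opening: 0.0556
```

```bash
python3 st.py
```

```text
t 16.2833 F tool [ 1.68 -0.98 -7.62] along bore 34.7 lateral tool [-2.1  0.1  0. ] ang [-0.13  0.11  0.03] op 0.055550903675813626
```

play_rows(
  deltas=[
    {"tx":0,"ty":0,"tz":0,"wx":0,"wy":0,"wz":0,"fingers":0.6},
    {"tx":0,"ty":0,"tz":0,"wx":0,"wy":0,"wz":0,"fingers":1},
    {"tx":0,"ty":0,"tz":0,"wx":0,"wy":0,"wz":0,"fingers":1},
    {"tx":0,"ty":0,"tz":0,"wx":0,"wy":0,"wz":0,"fingers":1},
    {"tx":0,"ty":0,"tz":0,"wx":0,"wy":0,"wz":0,"fingers":1},
  ],
)

```text
t: 16.7
tcp_pos: [0.6007, -0.0294, 0.1431]
tool_rot: [0.141, 0.943, 0.109, 0.28]
ft_force: [-0.3, -0.2, 0.5]
opening: 0.0858
```

```bash
python3 st.py
```

```text
t 16.7 F tool [-0.08 -0.13 -0.57] along bore 33.5 lateral tool [-1.3 -0.   0. ] ang [-0.12  0.06 -0.  ] op 0.08584203897954641
```

play_rows(
  deltas=[
    {"tx":0,"ty":0,"tz":-10,"wx":0,"wy":0,"wz":0,"fingers":1},
    {"tx":0,"ty":0,"tz":-30,"wx":0,"wy":0,"wz":0,"fingers":1},
    {"tx":0,"ty":0,"tz":-60,"wx":0,"wy":0,"wz":0,"fingers":1},
    {"tx":0,"ty":0,"tz":-95,"wx":0,"wy":0,"wz":0,"fingers":1},
    {"tx":0,"ty":0,"tz":-130,"wx":0,"wy":0,"wz":0,"fingers":1},
    {"tx":0,"ty":0,"tz":-170,"wx":0,"wy":0,"wz":0,"fingers":1},
    {"tx":0,"ty":0,"tz":-200,"wx":0,"wy":0,"wz":0,"fingers":1},
    {"tx":0,"ty":0,"tz":-200,"wx":0,"wy":0,"wz":0,"fingers":1},
    {"tx":0,"ty":0,"tz":-200,"wx":0,"wy":0,"wz":0,"fingers":1},
  ],
)

```text
t: 17.45
tcp_pos: [0.4884, -0.0555, 0.3107]
tool_rot: [0.14, 0.943, 0.108, 0.283]
ft_force: [0.5, -0.1, -0.4]
opening: 0.0851
```

```bash
python3 st.py; python3 - <<'E'
from h import *
a=np.linspace(0,2*np.pi,200); o=[]
r=sock(0)
for c,b,f,n in((Cam("side"),(270,150),10,"side"),(Cam("top"),(250,155),10,"top")):
    cv2.imwrite(f"pics/{n}19.png",c.im)
    im=cv2.convertScaleAbs(cv2.resize(c.im[b[1]:b[1]+40,b[0]:b[0]+40],None,fx=f,fy=f,interpolation=cv2.INTER_CUBIC),alpha=1.1); o.append(im.copy())
    for k,rad in((-.006,.029),(-.046,.029),(-.046,.0135),(-.066,.008)):
        p=np.stack([rad*np.cos(a),rad*np.sin(a),k+0*a],1)
        q=(c.proj(S+r.apply(p))-b+.5)*f
        cv2.polylines(im,[q.astype(int)],True,(0,0,255),1)
    o.append(im)
im=np.vstack([np.hstack(o[:2]),np.hstack(o[2:])]);cv2.imwrite("pics/m19.png",cv2.resize(im,(600,600)))
E
```

```text
t 17.45 F tool [-0.21 -0.09  0.62] along bore 236.9 lateral tool [-2.9  0.9  0. ] ang [-0.17  0.4   0.06] op 0.08511076323394542
```

View pics/m19.png

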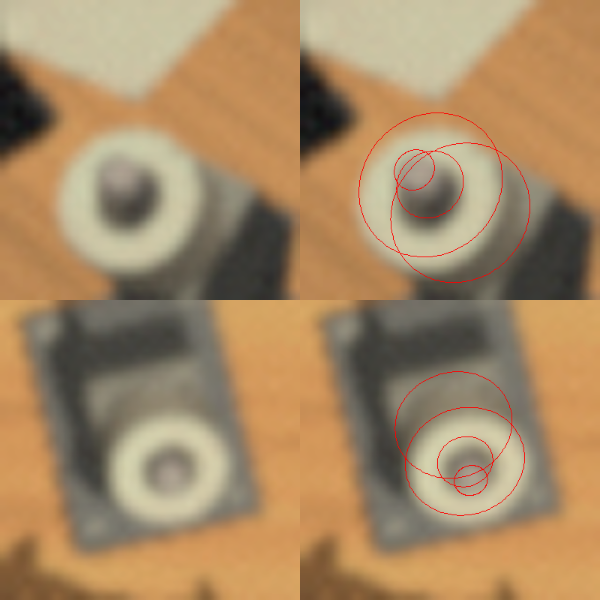

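View pics/top19.png

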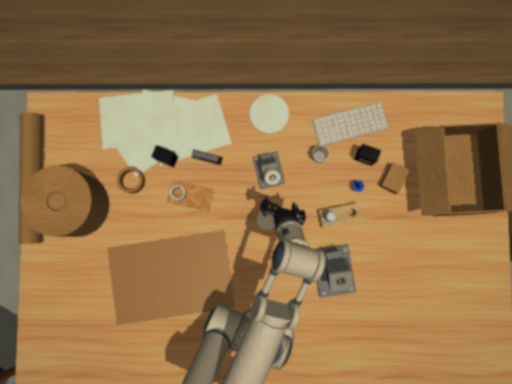

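```bash
python3 - <<'E'
from h import *
s=Cam("side");t=Cam("top")
def ell(c,b,thr,k=10):
    x0,y0,x1,y1=b
    p=cv2.resize(c.im[y0:y1,x0:x1],None,fx=k,fy=k,interpolation=cv2.INTER_CUBIC)
    h=cv2.cvtColor(p,cv2.COLOR_BGR2HSV); m=((h[...,2]>thr)&(h[...,1]<75)).astype(np.uint8)*255
    cv2.imwrite(f"pics/mk{thr}.png",m)
    cs,_=cv2.findContours(m,cv2.RETR_CCOMP,cv2.CHAIN_APPROX_NONE)
    out=[]
    for q in cs:
        if len(q)>100:
            e=cv2.fitEllipse(q); o=(np.array(e[0])+.5)/k-.5+[x0,y0]; print(o.round(2),(np.array(e[1])/k).round(2),round(e[2],1)); out.append(o)
    return out
print("t");a=ell(t,(262,167,284,188),172)
print("s");b=ell(s,(276,165,300,190),165)
r=sock(0)
D=-np.array([np.cos(np.radians(35))*np.cos(np.radians(PSI)),np.cos(np.radians(35))*np.sin(np.radians(PSI)),np.sin(np.radians(35))])
th=np.linspace(0,2*np.pi,100)
for c in(t,s):
  for off in(0,.0045):
    for tilt in(0,6):
      q=r*R.from_euler('y',tilt,degrees=True)
      p=np.stack([.029*np.cos(th),.029*np.sin(th),0*th-.040],1)
      e=cv2.fitEllipse(c.proj(S+A*.006+D*off+q.apply(p)).astype(np.float32)); print("pred",off,tilt,np.round(e[0],2),np.round(e[1],2),round(e[2],1))
E
```

```text
t
[272.19 177.14] [12.81 14.3 ] 73.1
[272.12 177.14] [7.41 8.55] 69.9
s
[286.61 175.9 ] [16.88 18.96] 46.9
[286.52 175.7 ] [10.17 11.22] 168.4
pred 0 0 [271.5  176.02] [14.22 16.07] 72.4
pred 0 6 [271.28 174.99] [14.95 16.09] 70.7
pred 0.0045 0 [271.73 177.09] [14.18 16.05] 72.4
pred 0.0045 6 [271.51 176.07] [14.92 16.07] 70.8
pred 0 0 [286.92 174.17] [18.21 20.06] 43.7
pred 0 6 [287.65 172.96] [17.87 20.06] 56.6
pred 0.0045 0 [286.15 175.51] [18.22 20.05] 43.3
pred 0.0045 6 [286.88 174.3 ] [17.89 20.06] 56.2
```

```bash
python3 - <<'E'
from h import *
s=Cam("side");t=Cam("top")
p,e=tri(t,(272.15,177.14),s,(286.57,175.8)); print(sock(0).inv().apply(p-S)*1000*[1,1,-1],e*1000)
x=sense();print(x['t'],x['qd'].round(3),x['ft_force'])
E
```

```text
[ 4.79906488 -1.65029579 45.73960515] 0.47062854375116975
17.75 [ 0.002 -0.001 -0.007  0.001  0.001 -0.   ] [-0.21828912  0.34142234  0.42634623]
```

View pics/side19.png

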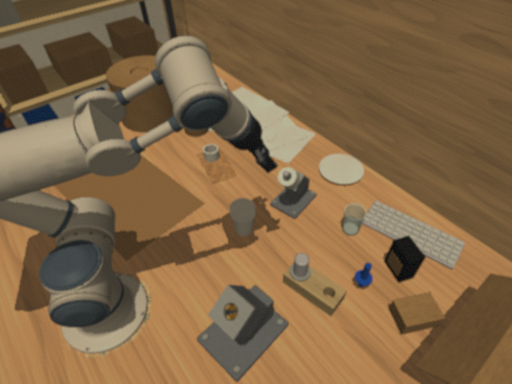

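```bash
python3 -c "
from bench import hand_in;print(hand_in())"
```

```text
the job is handed in; nothing more can be done
None
```

The slim spindle is driven home in the smaller stand's socket, the small-core roll is on its post against the flange, and the job is handed in (about 18 of the 59 s used). The hand-in gave no verdict, so what follows rests on my own checks.

- **Spindle:** I pressed it in along the bore until it stopped dead, at about 75 N on the wrist. The gripper was then 43.7 mm out along the bore, against 43 mm expected for a flush flange. After I let go, both cameras showed the post top about where a fully seated spindle puts it, within about 1 px (2–3 mm). I did not measure the flange gap directly.
- **Roll:** It slid on without touching the post and met the flange at about 8 N. After release, both views put its upper face 45.7 mm above the socket face (46 mm expected) and it looked square.
- **Roll position:** It settled about 5 mm off-centre downhill, which is the hole's clearance on the post. The limit is 8 mm.
- **Everything else:** Bystanders looked unmoved in the last side and top pictures, judged by eye. The cups were partly hidden behind the arm in the top view. The gripper is open and well clear, with no force on the wrist.

No check failed or disagreed with another.

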